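# Put the dried colour-coded chopping boards away

### The arm

A 6-joint arm with a two-finger parallel gripper is mounted at the origin on a cart in front of the work surface, level with it; the furniture and walls round the work are solid. World frame = base frame: x ahead of the robot, y to its left, z up, the work surface at z = 0. Lengths are in mm, angles in rad, forces in N, time in s.
With the tool pointing down it reaches from about 350 to 775 mm from the base axis. Payload 5.5 kg.
Tool frame: the origin (TCP) lies on the centre line of the jaws, within the pads' length; the fingertips stand 14 mm ahead of it and the grasp point (between the pads) lies 5 mm behind it; z points along the fingers, y is the direction in which the jaws open and shut (so a half turn about z gives the same grasp; the last joint's range is limited). The gripper opens to 85 mm and grips with 20 to 120 N. Pads are 22 mm wide; open, the fingers measure 114 mm over their backs; the gripper's body (76 mm by 85 mm) begins 54 mm behind the grasp point. The pads swing forward as they close: fully open they stand 13 mm farther back than shut.
Start: joints at [1.103, 0.313, 0.046, 1.304, 0, 1.431], TCP at [185.153, 544.416, 245.323] pointing down, gripper open.
Joint ranges: [-2.76, 2.76], [-0.86, 1.69], [-1.03, 1.26], [-2.2, 2.34], [-1.47, 1.5], [-3.14, 3.14]. Speed limits (rad/s): [2.57, 2.57, 3.14, 3.14, 3.14, 3.14].

### API

Orientations are given as a 3x3 rotation matrix whose columns are the frame's x, y, z axes.
In Python, from station import manip gives the robot as it stands.
- The arm moves only by the shell command python3 -m handwheel 'ROWS' [OPENING] [FORCE]. ROWS is JSON, a list of rows, each an object with "offset": the shift along the tool's x, y, z in units of 50 mm (1.0 is 50 mm), a list of three; "turn": the turn, a rotation vector about the tool's x, y, z in units of 5 degrees (1.0 is 5 degrees), a list of three. In form: [{"offset": [x, y, z], "turn": [rx, ry, rz]}, ...]. A call has 1 to 12 rows; each row shifts and turns the commanded pose from where the row before left it, along the tool's axes as they then stand; what a row does not reach is not made up. A row lasts 1/10 s, in which the tool goes at most 50 mm and 8.59 degrees, less where a joint would pass 70% of its speed; a pose out of reach is approached as far as the arm can. A call is refused whole if a number of a shift passes 1 or a number of a turn 1, either way. A call with a gripper value outside its range is refused whole. OPENING is the opening, from 0 (shut) to 1 (fully open), set as the call begins (- or left out, the last holds). The fingers move at their own pace and stop on an object; FORCE is the grip in N (left out, the last holds). Time passes only in rows, so rows that do not move let the fingers close. It gives the time, the measured TCP pose, the force and the opening at its end, in the units of the state.
- manip.get_state(): the state, without advancing time (a new reading comes with each control period).
- manip.capture(name): name is "side" or "top"; returns the picture (420x560x3 uint8, red, green, blue); there is no depth.
- manip.camera_model(name): a dict with "camera_matrix" (3x3 intrinsics, pixels), "k1" (the pictures are not rectified: a ray, as slopes to the right and down, at radius r is drawn at 1 + k1 r^2 times it, then the intrinsics apply), "world_to_cam" (4x4, takes a point from world to camera coordinates). Camera axes: x right, y down, z forward; pixel columns grow to the right and rows downward; lengths in mm; the calibration is good to about 2 mm. A picture is of the moment at which its call begins. camera_model takes no time and is no camera call.
- manip.hand_in(): hands the job in, once; it reports no verdict.
The state is a dict: "time_s": time; "qpos": joint angles; "dq": joint speeds; "joint_torque": joint torques, N m; "tool_pos": TCP position; "tool_rot": TCP orientation; "force": force on the tool from outside, world axes, zero at the start; "ft_torque": the same for the moment, N m; "grip_width": finger opening in mm.
Only numpy, scipy, OpenCV 4.12 (cv2) and the standard library are available. Lean on these libraries where they do the work, as an engineer would, in place of code of your own. Each camera call takes 0.05 s, during which the arm holds its last target.

### The job

The four small colour-coded chopping boards have dried in the wire draining rack. Put them away in the storage stand: each board standing upright in the slot of its own colour, centred along it and all the way down. Leave the salt shaker, the pepper mill and everything else on the worktop where it is.

Things in the scene. Friction and masses are not known exactly. Their poses are not given: they have to be found in the camera images.
- board_red: small red plastic chopping board, grey corners, hanging hole, 140 x 10 x 115 mm, 0.16 kg, standing on its long edge in the wire draining rack, about 64 mm from its neighbours, between wires that reach 58 mm above the worktop. Origin: middle of its underside (16 mm above the worktop in the rack); x along its length, y across its thickness, z up (top edge at z = 115 mm).
- board_yellow: small yellow plastic chopping board, grey corners, hanging hole, 140 x 10 x 115 mm, 0.16 kg, standing on its long edge in the wire draining rack, about 64 mm from its neighbours, between wires that reach 58 mm above the worktop. Origin: middle of its underside (16 mm above the worktop in the rack); x along its length, y across its thickness, z up (top edge at z = 115 mm).
- board_green: small green plastic chopping board, grey corners, hanging hole, 140 x 10 x 115 mm, 0.16 kg, standing on its long edge in the wire draining rack, about 64 mm from its neighbours, between wires that reach 58 mm above the worktop. Origin: middle of its underside (16 mm above the worktop in the rack); x along its length, y across its thickness, z up (top edge at z = 115 mm).
- board_blue: small blue plastic chopping board, grey corners, hanging hole, 140 x 10 x 115 mm, 0.16 kg, standing on its long edge in the wire draining rack, about 64 mm from its neighbours, between wires that reach 58 mm above the worktop. Origin: middle of its underside (16 mm above the worktop in the rack); x along its length, y across its thickness, z up (top edge at z = 115 mm).
- slot_red: fixed red plastic slot, one of four 64 mm apart on a low wooden base; 92 x 46 x 50 mm. Origin: middle of its underside (12 mm above the worktop); x along the slot, y across, z up. Floor at z = 6 mm; straight walls 14 mm apart, 36 mm high, 86 mm long; above them lips flare to 34 mm apart at z = 50; ends open. A board stands in it with its x along the slot, either way round, 25 mm sticking out at each end.
- slot_yellow: fixed yellow plastic slot, one of four 64 mm apart on a low wooden base; 92 x 46 x 50 mm. Origin: middle of its underside (12 mm above the worktop); x along the slot, y across, z up. Floor at z = 6 mm; straight walls 14 mm apart, 36 mm high, 86 mm long; above them lips flare to 34 mm apart at z = 50; ends open. A board stands in it with its x along the slot, either way round, 25 mm sticking out at each end.
- slot_green: fixed green plastic slot, one of four 64 mm apart on a low wooden base; 92 x 46 x 50 mm. Origin: middle of its underside (12 mm above the worktop); x along the slot, y across, z up. Floor at z = 6 mm; straight walls 14 mm apart, 36 mm high, 86 mm long; above them lips flare to 34 mm apart at z = 50; ends open. A board stands in it with its x along the slot, either way round, 25 mm sticking out at each end.
- slot_blue: fixed blue plastic slot, one of four 64 mm apart on a low wooden base; 92 x 46 x 50 mm. Origin: middle of its underside (12 mm above the worktop); x along the slot, y across, z up. Floor at z = 6 mm; straight walls 14 mm apart, 36 mm high, 86 mm long; above them lips flare to 34 mm apart at z = 50; ends open. A board stands in it with its x along the slot, either way round, 25 mm sticking out at each end.
- salt_shaker: bystander, to be left alone: glass salt shaker with white salt and a grey top, 44 mm wide, 90 mm tall, standing between the draining rack and the stand. Origin: middle of its underside.
- pepper_mill: bystander, to be left alone: dark brown pepper mill, 58 mm wide, 150 mm tall, standing at the left beside the racks. Origin: middle of its underside.

How it is judged:
By the outcome, as a careful person would: the job done as asked, in the order asked, and still so for the second after the job is handed in, with the robot touching nothing.
It also fails if it takes over 99 s, if anything falls off the work surface, if the arm or the gripper's body presses on something with over 40 N, if the wrist force passes 120 N, or if a joint passes its speed limit or range.

## Working session

There is one attempt and no reset: what is moved stays moved. The work goes in short steps, Python scripts to look and compute and a shell command to move; the robot and the scene stay as the last step left them, time stands still between calls to the robot, and variables do not carry over. Pictures are saved under pics/ and viewed, and the job is handed in when it is done.

```bash
ls; mkdir -p pics; python3 - <<'E'
from station import manip
import cv2
for n in("side","top"):
    im=manip.capture(n); cv2.imwrite(f"pics/{n}0.png",im[:,:,::-1]); cv2.imwrite(f"pics/{n}0.png",im[:,:,::-1])
    m=manip.camera_model(n); print(n,m)
s=manip.get_state(); print(s)
E
```

```text
pics
side {'camera_matrix': array([[390.72491276,   0.        , 284.10892182],
       [  0.        , 390.72491276, 210.94686129],
       [  0.        ,   0.        ,   1.        ]]), 'k1': -0.05362112381282086, 'world_to_cam': array([[ 9.44177885e-01, -3.29202517e-01,  1.24026171e-02,
        -4.79932240e+02],
       [-2.17428786e-01, -6.51002002e-01, -7.27269631e-01,
         2.23503027e+02],
       [ 2.47493121e-01,  6.83975216e-01, -6.86239797e-01,
         7.32415172e+02],
       [ 0.00000000e+00,  0.00000000e+00,  0.00000000e+00,
         1.00000000e+00]])}
top {'camera_matrix': array([[482.64197047,   0.        , 282.97369227],
       [  0.        , 482.64197047, 210.37235337],
       [  0.        ,   0.        ,   1.        ]]), 'k1': 0.05668648775641678, 'world_to_cam': array([[-1.37998559e-02, -9.99665769e-01, -2.18612351e-02,
         1.52166551e+02],
       [-9.90005789e-01,  1.67287795e-02, -1.40031015e-01,
         5.44009657e+02],
       [ 1.40349925e-01,  1.97103415e-02, -9.89905754e-01,
         1.39497724e+03],
       [ 0.00000000e+00,  0.00000000e+00,  0.00000000e+00,
         1.00000000e+00]])}
{'time_s': 0.1, 'qpos': array([1.10340678e+00, 3.13936548e-01, 4.51152881e-02, 1.30358887e+00,
       1.04822555e-05, 1.43121502e+00]), 'dq': array([ 0.00105038, -0.00065475,  0.00266733,  0.00086931, -0.00137081,
       -0.00075308]), 'joint_torque': array([ 2.92551493e-03, -4.81725740e+01,  2.99243134e+01,  1.27714186e-02,
       -2.10716994e-04, -5.46069984e-06]), 'tool_pos': array([184.93870143, 544.00746182, 244.50089675]), 'tool_rot': array([[-9.46750206e-01,  3.21968174e-01, -7.36467121e-04],
       [ 3.21968931e-01,  9.46749146e-01, -1.43599236e-03],
       [ 2.34905778e-04, -1.59664560e-03, -9.99998698e-01]]), 'force': array([-0.08091294,  0.58112626, -0.70364815]), 'ft_torque': array([ 0.03333967, -0.0036163 , -0.0077343 ]), 'grip_width': 85.39679846347465}
```

View pics/side0.png

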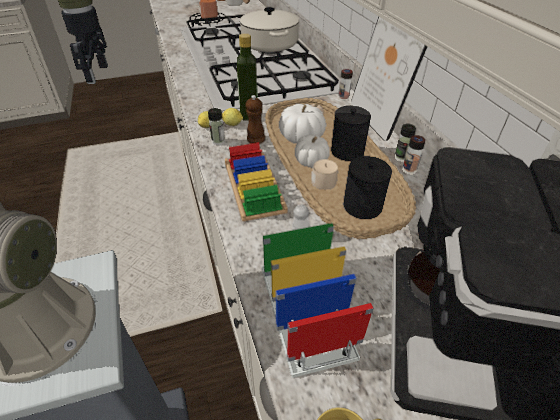

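View pics/top0.png

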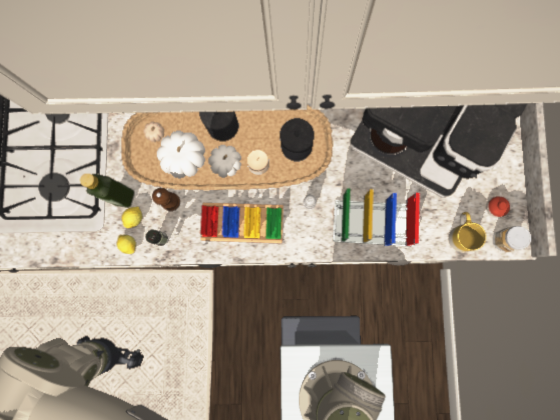

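```bash
cat > h.py <<'E'
from station import manip
import numpy as np, cv2
def cam(n):
    m=manip.camera_model(n); return m["camera_matrix"],m["k1"],np.array(m["world_to_cam"])
def ray(n,px):
    K,k1,T=cam(n); d=np.array([(px[0]-K[0,2])/K[0,0],(px[1]-K[1,2])/K[1,1]])
    u=d.copy()
    for _ in range(30): u=d/(1+k1*(u@u))
    R=T[:3,:3]; return -R.T@T[:3,3], R.T@np.array([u[0],u[1],1])
def onz(n,px,z):
    c,d=ray(n,px); return c+d*(z-c[2])/d[2]
def proj(n,P):
    K,k1,T=cam(n); p=T[:3,:3]@np.asarray(P,float)+T[:3,3]; u=p[:2]/p[2]; u=u*(1+k1*(u@u))
    return K[:2,:2]@u+K[:2,2]
def tri(p,q):
    a,u=ray("side",p); b,v=ray("top",q); A=np.stack([u,-v],1)
    s=np.linalg.lstsq(A,b-a,rcond=None)[0]; x,y=a+s[0]*u,b+s[1]*v
    return (x+y)/2,np.linalg.norm(x-y)
E
python3 - <<'E'
from h import *
print(ray("top",(280,210))[0],ray("side",(280,210))[0])
t=cv2.imread("pics/top0.png"); s=cv2.imread("pics/side0.png")
c=t[180:255,190:300]; cv2.imwrite("pics/t_stand.png",cv2.resize(c,None,fx=7,fy=7,interpolation=cv2.INTER_CUBIC))
c=t[180:255,330:430]; cv2.imwrite("pics/t_rack.png",cv2.resize(c,None,fx=7,fy=7,interpolation=cv2.INTER_CUBIC))
c=s[215:375,250:390]; cv2.imwrite("pics/s_rack.png",cv2.resize(c,None,fx=3.7,fy=3.7,interpolation=cv2.INTER_CUBIC))
c=s[90:225,190:320]; cv2.imwrite("pics/s_stand.png",cv2.resize(c,None,fx=4.4,fy=4.4,interpolation=cv2.INTER_CUBIC))
E
```

```text
[ 344.88763659  115.51959737 1460.40076794] [ 320.46968226 -513.44780852  671.11181916]
```

View pics/t_stand.png

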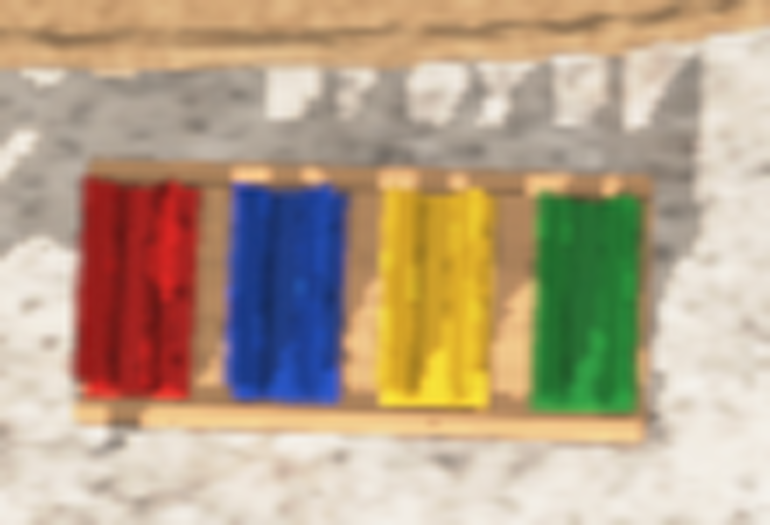

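View pics/t_rack.png

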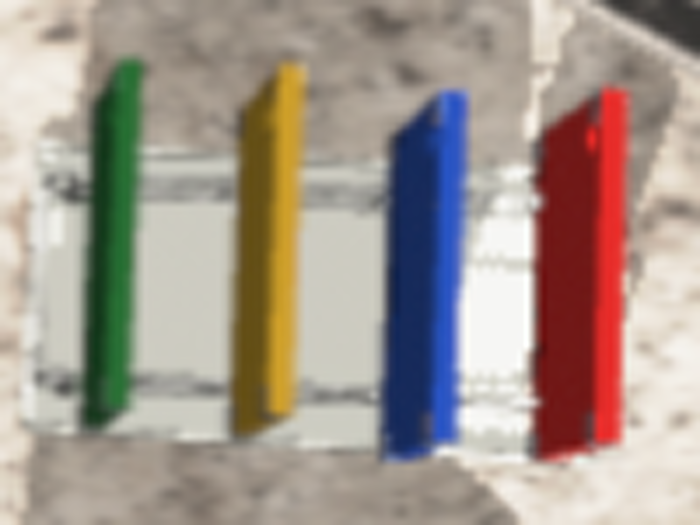

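View pics/s_rack.png

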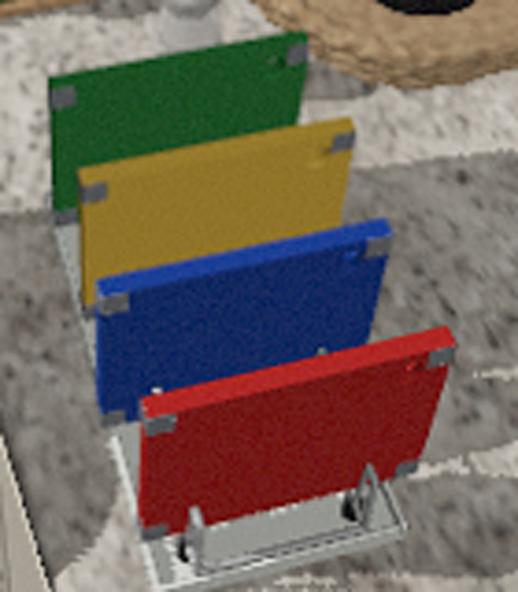

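View pics/s_stand.png

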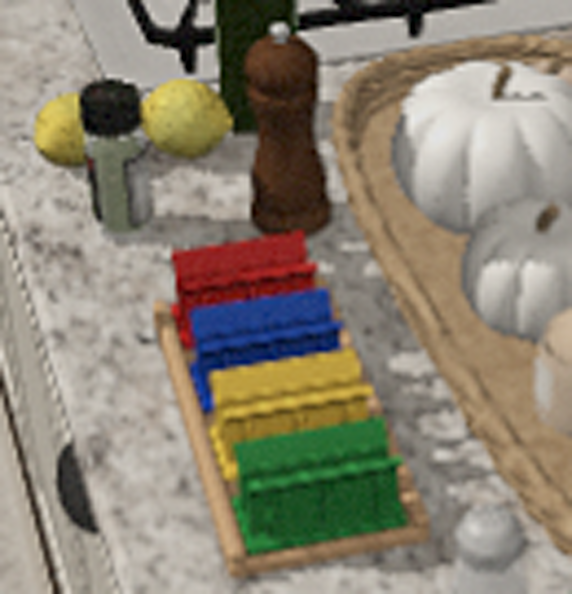

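```bash
cat > seg.py <<'E'
from h import *
H={"red":[(0,6),(172,180)],"yellow":[(18,32)],"green":[(50,85)],"blue":[(105,125)]}
def mask(im,c,roi,smin=120):
    hsv=cv2.cvtColor(im,cv2.COLOR_BGR2HSV); m=np.zeros(im.shape[:2],np.uint8)
    for a,b in H[c]: m|=cv2.inRange(hsv,(a,smin,40),(b,255,255))
    k=np.zeros_like(m); x0,x1,y0,y1=roi; k[y0:y1,x0:x1]=1
    return m*k,hsv[:,:,2]
E
python3 - <<'E'
from seg import *
t=cv2.imread("pics/top0.png")
for c in H:
    m,v=mask(t,c,(330,430,180,255))
    vals=v[m>0]; th,_=cv2.threshold(vals.reshape(-1,1),0,255,cv2.THRESH_OTSU)
    b=((m>0)&(v>th)); ys,xs=np.nonzero(b)
    # row-wise centroid -> line
    r=[];
    for y in np.unique(ys):
        xx=xs[ys==y]; r.append((y,xx.mean(),len(xx)))
    r=np.array(r); k=np.polyfit(r[2:-2,0],r[2:-2,1],1); y0,y1=ys.min()-.5,ys.max()+.5
    f=onz("top",(np.polyval(k,y0),y0),131); n=onz("top",(np.polyval(k,y1),y1),131)
    print(c,th,(f+n).round(1)[:2]/2,"len",np.linalg.norm(f-n).round(1),"yaw",np.degrees(np.arctan2(*(f-n)[[1,0]])).round(2),"w",np.median(r[:,2]),f.round(1),n.round(1),y0,y1)
E
```

```text
red 166.0 [ 503.8  -225.05] len 146.8 yaw -3.98 w 4.0 [ 577.  -230.1  131. ] [ 430.6 -219.9  131. ] 192.5 245.5
yellow 147.0 [521.1 -98.9] len 139.7 yaw -4.3 w 4.0 [ 590.7 -104.1  131. ] [451.4 -93.7 131. ] 188.5 238.5
green 83.0 [523.55 -34.35] len 137.2 yaw -4.13 w 3.0 [591.9 -39.3 131. ] [455.1 -29.4 131. ] 188.5 237.5
blue 140.0 [ 508.9 -162. ] len 139.0 yaw -4.22 w 3.0 [ 578.2 -167.1  131. ] [ 439.6 -156.9  131. ] 192.5 242.5
```

```bash
python3 - <<'E'
from seg import *
for c,a,b in [("red",(148,408),(455,337)),("blue",(99,290),(390,228)),("yellow",(80,174),(355,125)),("green",(50,82),(307,38))]:
    n,f=[onz("side",(p[0]/3.7+250-.4,p[1]/3.7+215-.4),131) for p in(a,b)]
    print(c,((f+n)/2).round(1),"len",np.linalg.norm(f-n).round(1),"yaw",np.degrees(np.arctan2(*(f-n)[[1,0]])).round(2))
# slots
t=cv2.imread("pics/top0.png");s=cv2.imread("pics/side0.png")
for c in H:
    m,v=mask(t,c,(190,300,195,245)); ct=max(cv2.findContours(m,0,1)[0],key=cv2.contourArea)
    q=cv2.boxPoints(cv2.minAreaRect(ct)); 
    P=np.array([onz("top",p,62) for p in q]); (ctr,wh,_)=cv2.minAreaRect(P[:,:2].astype(np.float32)); 
    e=[(P[i]-P[i-1]) for i in range(4)]; e=max(e,key=np.linalg.norm); e=e*np.sign(e[0])
    print(c,np.round(ctr,1),np.round(wh,1),"yaw",np.degrees(np.arctan2(e[1],e[0])).round(2),q.round(1).tolist())
# base corners z=12 top
for p in [(92,160),(650,178),(645,440),(75,420)]: print(onz("top",(p[0]/7+190-.4,p[1]/7+180-.4),12 ).round(1))
E
```

```text
red [ 508.2 -225.4  131. ] len 139.0 yaw -4.56
blue [ 507.6 -162.8  131. ] len 139.4 yaw -4.52
yellow [519.9 -98.4 131. ] len 139.5 yaw -5.78
green [523.1 -35.9 131. ] len 137.9 yaw -5.36
red [516.  359.8] [48.2 92.3] yaw -2.56 [[200.10000610351562, 235.89999389648438], [201.8000030517578, 204.89999389648438], [218.1999969482422, 205.8000030517578], [216.5, 236.8000030517578]]
yellow [510.4 235.3] [50.4 93.5] yaw -3.47 [[242.1999969482422, 237.39999389648438], [244.10000610351562, 205.8000030517578], [261.20001220703125, 206.8000030517578], [259.29998779296875, 238.39999389648438]]
green [506.7 173.1] [41.  88.2] yaw -0.5 [[266.0, 208.0], [280.0, 208.0], [280.0, 238.0], [266.0, 238.0]]
blue [513.1 297.3] [44.1 86. ] yaw 0.23 [[223.0, 207.0], [238.0, 207.0], [238.0, 236.0], [223.0, 236.0]]
[578.7 388.4  12. ]
[566.7 145.7  12. ]
[453.  149.4  12. ]
[465.6 394.5  12. ]
```

```bash
python3 - <<'E'
from seg import *
t=cv2.imread("pics/top0.png"); s=cv2.imread("pics/side0.png")
c=s[140:220,225:290]; cv2.imwrite("pics/s_stand2.png",cv2.resize(c,None,fx=7.4,fy=7.4,interpolation=cv2.INTER_NEAREST))
c=t[200:245,195:290]; cv2.imwrite("pics/t_stand2.png",cv2.resize(c,None,fx=8,fy=8,interpolation=cv2.INTER_NEAREST))
E
```

```text
(no output)
```

View pics/s_stand2.png

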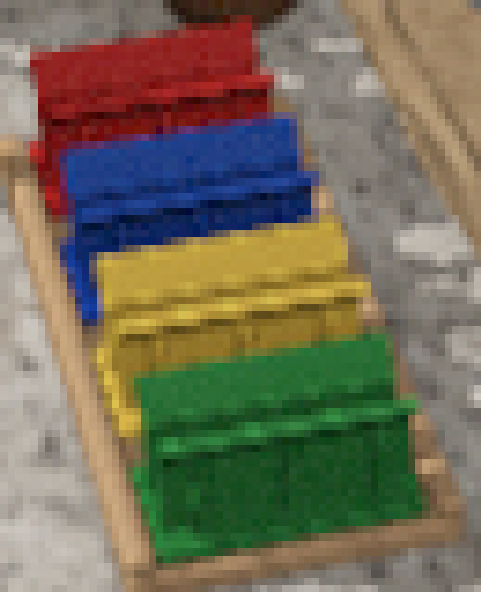

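View pics/t_stand2.png

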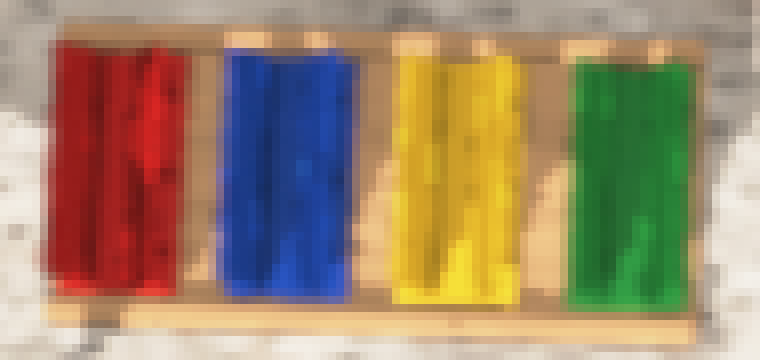

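```bash
python3 - <<'E'
from seg import *
for c,*L in [("red",(32,57),(252,20),(48,120),(272,85)),("blue",(62,150),(295,118),(77,212),(318,180)),("yellow",(97,255),(347,217),(117,330),(367,293)),("green",(135,378),(388,337),(153,450),(415,410))]:
    P=[onz("side",(p[0]/7.4+225-.5,p[1]/7.4+140-.5),62) for p in L]
    f=(P[0]+P[1])/2;n=(P[2]+P[3])/2
    print(c,((f+n)/2).round(1),"sep",(f-n)[:2].round(1),"len",np.linalg.norm(P[0]-P[1]).round(1),np.linalg.norm(P[2]-P[3]).round(1),"yaw",[np.degrees(np.arctan2(*(b-a)[[1,0]])).round(2) for a,b in((P[0],P[1]),(P[2],P[3]))])
# top view lip outer edges at mid row; left edge = far lip outer top
for c,l,r in [("red",(49,170),(184,170)),("blue",(221,176),(355,176)),("yellow",(393,180),(520,180)),("green",(571,185),(692,185))]:
    P=[onz("top",(p[0]/8+195-.5,p[1]/8+200-.5),62).round(1)[:2] for p in (l,r)]; print(c,P,(P[0]+P[1])/2)
# pepper, salt rough
print(tri((301,212),(310,201)), tri((255,100),(161,194)))
print(onz("top",(310,201),90),onz("side",(301,208),85))
for z in(62,):
  for px in[(133,45),(310,201)]:pass
E
```

```text
red [520.1 360.5  62. ] sep [ 4.5 42.2] len 84.5 83.2 yaw [np.float64(-1.36), np.float64(-2.99)]
blue [517.2 299.5  62. ] sep [ 3.5 37.8] len 84.8 85.3 yaw [np.float64(-5.0), np.float64(-5.79)]
yellow [514.8 235.1  62. ] sep [ 5.1 41.6] len 87.6 84.9 yaw [np.float64(-4.28), np.float64(-5.09)]
green [509.9 171.   62. ] sep [ 3.5 36.7] len 84.7 85.1 yaw [np.float64(-4.15), np.float64(-5.35)]
red [array([516.6, 384.6]), array([515.7, 335.2])] [516.15 359.9 ]
blue [array([513.3, 321.7]), array([512.5, 272.7])] [512.9 297.2]
yellow [array([510.8, 258.8]), array([510. , 212.4])] [510.4 235.6]
green [array([507.9, 193.8]), array([507.2, 149.6])] [507.55 171.7 ]
(array([568.17104878,  64.0594916 ,  76.68146209]), np.float64(1.9852101952141084)) (array([585.15609124, 481.08851911, 137.65947435]), np.float64(1.8055060919350767))
[565.05647173  64.80092799  90.        ] [570.30965368  67.86870454  85.        ]
```

```bash
cat > plan.py <<'E'
import sys,numpy as np
from station import manip
from scipy.spatial.transform import Rotation as Ro
# args x y z boardyaw(deg)
x,y,z,yaw=map(float,sys.argv[1:5]); s=manip.get_state(); p=np.array(s["tool_pos"]); R=np.array(s["tool_rot"])
a=np.radians(90+yaw); ty=np.array([np.cos(a),np.sin(a),0]); tz=np.array([0,0,-1.]); D=np.stack([np.cross(ty,tz),ty,tz],1)
print("t",round(s["time_s"],2),"pos",p.round(1),"turn units",(Ro.from_matrix(R.T@D).as_rotvec(degrees=True)/5).round(2),"offset now-frame",(R.T@(np.array([x,y,z])-p)/50).round(2),"target-frame",(D.T@(np.array([x,y,z])-p)/50).round(2),"grip",round(s["grip_width"],1),"F",s["force"].round(1))
E
python3 plan.py 523.3 -35.2 245 -4.5
```

```text
t 0.1 pos [184.9 544.  244.5] turn units [-0.02 -0.   -2.86] offset now-frame [-10.14  -8.79   0.  ] target-frame [-7.660e+00 -1.102e+01 -1.000e-02] grip 85.4 F [-0.1  0.6 -0.7]
```

```bash
python3 -m handwheel '[{"offset":[0,0,0],"turn":[0,0,-0.95]},{"offset":[0,0,0],"turn":[0,0,-0.95]},{"offset":[0,0,0],"turn":[0,0,-0.95]}]' 0.4 60; python3 plan.py 523.3 -35.2 245 -4.5
```

```text
time_s: 0.4
tool_pos: [185.0, 544.1, 244.7]
tool_rot: [[-0.997, 0.076, -0.001], [0.076, 0.997, -0.001], [0.0, -0.001, -1.0]]
force: [0.5, 0.3, 0.3]
grip_width: 43.8
t 0.4 pos [185.  544.1 244.7] turn units [-0.01 -0.    0.03] offset now-frame [ -7.62 -11.04   0.  ] target-frame [-7.650e+00 -1.102e+01 -1.000e-02] grip 43.8 F [0.5 0.3 0.3]
```

```bash
python3 -m handwheel '[{"offset":[-0.16,-0.23,0],"turn":[0,0,0]},{"offset":[-0.32,-0.46,0],"turn":[0,0,0]},{"offset":[-0.32,-0.46,0],"turn":[0,0,0]},{"offset":[-0.32,-0.46,0],"turn":[0,0,0]},{"offset":[-0.32,-0.46,0],"turn":[0,0,0]},{"offset":[-0.32,-0.46,0],"turn":[0,0,0]},{"offset":[-0.32,-0.46,0],"turn":[0,0,0]},{"offset":[-0.32,-0.46,0],"turn":[0,0,0]},{"offset":[-0.32,-0.46,0],"turn":[0,0,0]},{"offset":[-0.32,-0.46,0],"turn":[0,0,0]},{"offset":[-0.32,-0.46,0],"turn":[0,0,0]},{"offset":[-0.32,-0.46,0],"turn":[0,0,0]}]' 
python3 -m handwheel '[{"offset":[-0.32,-0.46,0],"turn":[0,0,0]},{"offset":[-0.32,-0.46,0],"turn":[0,0,0]},{"offset":[-0.32,-0.46,0],"turn":[0,0,0]},{"offset":[-0.32,-0.46,0],"turn":[0,0,0]},{"offset":[-0.32,-0.46,0],"turn":[0,0,0]},{"offset":[-0.32,-0.46,0],"turn":[0,0,0]},{"offset":[-0.32,-0.46,0],"turn":[0,0,0]},{"offset":[-0.32,-0.46,0],"turn":[0,0,0]},{"offset":[-0.32,-0.46,0],"turn":[0,0,0]},{"offset":[-0.32,-0.46,0],"turn":[0,0,0]},{"offset":[-0.32,-0.46,0],"turn":[0,0,0]},{"offset":[-0.2,-0.2,0],"turn":[0,0,0]}]'; python3 plan.py 523.3 -35.2 245 -4.5
```

```text
time_s: 1.6
tool_pos: [347.7, 264.3, 245.1]
tool_rot: [[-0.997, 0.082, -0.0], [0.082, 0.997, -0.0], [0.0, -0.0, -1.0]]
force: [1.0, -0.1, 0.5]
grip_width: 34.3
time_s: 2.8
tool_pos: [512.4, -13.0, 245.0]
tool_rot: [[-0.997, 0.083, -0.0], [0.083, 0.997, -0.0], [0.0, -0.0, -1.0]]
force: [0.0, 1.1, -0.8]
grip_width: 34.3
t 2.8 pos [512.4 -13.  245. ] turn units [-0.   -0.   -0.06] offset now-frame [-0.25 -0.42 -0.  ] target-frame [-0.25 -0.43 -0.  ] grip 34.3 F [ 0.   1.1 -0.8]
```

```bash
python3 -m handwheel '[{"offset":[-0.25,-0.42,0],"turn":[0,0,0]},{"offset":[0,0,0],"turn":[0,0,0]},{"offset":[0,0,0],"turn":[0,0,0]}]'; python3 plan.py 523.3 -35.2 100 -4.5; python3 - <<'E'
from seg import *
im=manip.capture("side")[:,:,::-1]; cv2.imwrite("pics/s1.png",cv2.resize(im[150:380,220:400],None,fx=3,fy=2.6))
im=manip.capture("side")[:,:,::-1]; cv2.imwrite("pics/s1.png",cv2.resize(im[130:330,210:410],None,fx=3,fy=3))
E
```

```text
time_s: 3.1
tool_pos: [522.5, -32.6, 245.0]
tool_rot: [[-0.997, 0.081, -0.001], [0.081, 0.997, 0.001], [0.001, 0.001, -1.0]]
force: [-0.4, 0.3, -0.0]
grip_width: 33.7
t 3.1 pos [522.5 -32.6 245. ] turn units [ 0.01 -0.01 -0.03] offset now-frame [-0.02 -0.05  2.9 ] target-frame [-0.02 -0.05  2.9 ] grip 33.7 F [-0.4  0.3 -0. ]
```

View pics/s1.png

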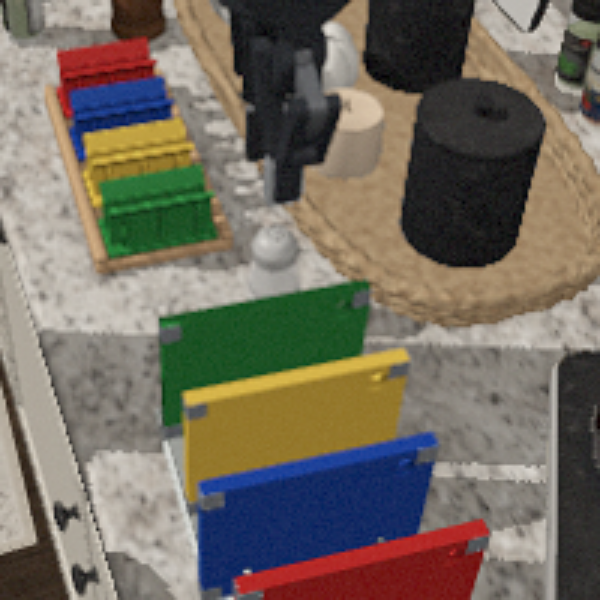

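Gripper hangs above the green board (fingertips around (285,190) in the crop, board below at (265,340)). Descend.

```bash
python3 -m handwheel '[{"offset":[-0.02,-0.04,0.3],"turn":[0,0,0]},{"offset":[0,0,0.4],"turn":[0,0,0]},{"offset":[0,0,0.4],"turn":[0,0,0]},{"offset":[0,0,0.4],"turn":[0,0,0]},{"offset":[0,0,0.4],"turn":[0,0,0]},{"offset":[0,0,0.4],"turn":[0,0,0]},{"offset":[0,0,0.4],"turn":[0,0,0]},{"offset":[0,0,0.2],"turn":[0,0,0]},{"offset":[0,0,0],"turn":[0,0,0]},{"offset":[0,0,0],"turn":[0,0,0]}]' - 60;  python3 plan.py 523.3 -35.2 100 -4.5;python3 - <<'E'
from seg import *
im=manip.capture("side")[:,:,::-1]; cv2.imwrite("pics/s2.png",cv2.resize(im[170:320,230:380],None,fx=4,fy=4))
im=manip.capture("top")[:,:,::-1]; cv2.imwrite("pics/t2.png",cv2.resize(im[170:270,320:440],None,fx=5,fy=5))
E
```

```text
time_s: 4.2
tool_pos: [524.1, -34.3, 100.9]
tool_rot: [[-0.997, 0.078, 0.001], [0.078, 0.997, 0.0], [-0.001, 0.0, -1.0]]
force: [-0.2, -0.2, 0.1]
grip_width: 34.2
t 4.2 pos [524.1 -34.3 100.9] turn units [0.   0.01 0.  ] offset now-frame [ 0.02 -0.02  0.02] target-frame [ 0.01 -0.02  0.02] grip 34.2 F [-0.2 -0.2  0.1]
```

View pics/s2.png

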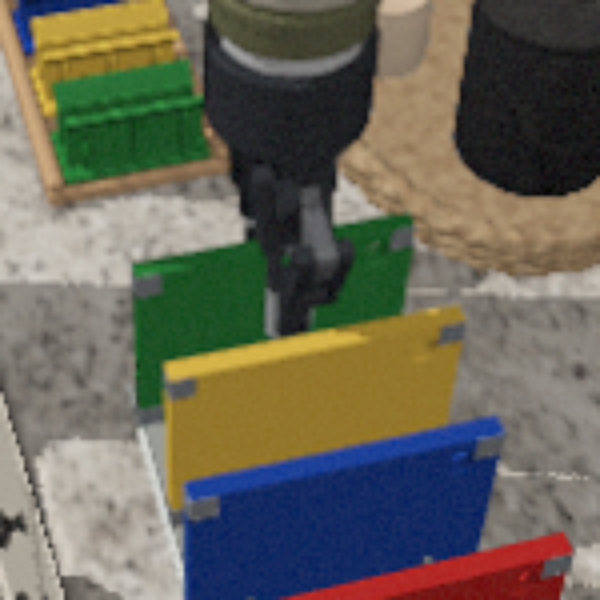

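View pics/t2.png

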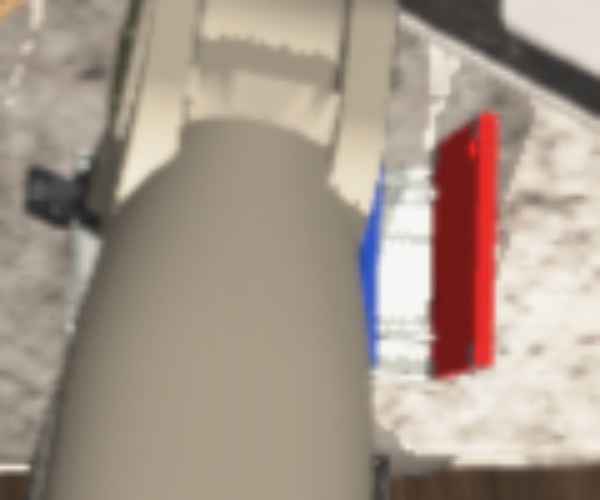

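Side crop: near finger at (290,290) is on the near side of the green board, which sits between the jaws. Close and lift.

```bash
python3 -m handwheel '[{"offset":[0,0,0],"turn":[0,0,0]},{"offset":[0,0,0],"turn":[0,0,0]},{"offset":[0,0,0],"turn":[0,0,0]},{"offset":[0,0,0],"turn":[0,0,0]},{"offset":[0,0,0],"turn":[0,0,0]},{"offset":[0,0,0],"turn":[0,0,0]}]' 0 70;  python3 plan.py 510 170.4 240 -3
```

```text
time_s: 4.9
tool_pos: [524.6, -34.8, 101.1]
tool_rot: [[-0.997, 0.079, 0.002], [0.079, 0.997, -0.0], [-0.002, -0.0, -1.0]]
force: [-1.1, 0.2, 7.1]
grip_width: 9.3
t 4.9 pos [524.6 -34.8 101.1] turn units [-0.    0.02 -0.31] offset now-frame [ 0.61  4.07 -2.78] target-frame [ 0.51  4.08 -2.78] grip 9.3 F [-1.1  0.2  7.1]
```

```bash
python3 -m handwheel '[{"offset":[0,0,-0.15],"turn":[0,0,0]},{"offset":[0,0,-0.3],"turn":[0,0,0]},{"offset":[0,0,-0.3],"turn":[0,0,0]},{"offset":[0,0,-0.4],"turn":[0,0,0]},{"offset":[0,0,-0.4],"turn":[0,0,0]},{"offset":[0,0,-0.4],"turn":[0,0,0]},{"offset":[0,0,-0.4],"turn":[0,0,0]},{"offset":[0,0,-0.3],"turn":[0,0,0]},{"offset":[0,0,-0.15],"turn":[0,0,-0.3]},{"offset":[0,0,0],"turn":[0,0,0]}]';  python3 plan.py 510 170.4 240 -3
```

```text
time_s: 5.9
tool_pos: [524.3, -34.8, 241.1]
tool_rot: [[-0.999, 0.052, 0.001], [0.052, 0.999, -0.0], [-0.001, -0.0, -1.0]]
force: [-0.1, -1.4, -1.1]
grip_width: 9.4
t 5.9 pos [524.3 -34.8 241.1] turn units [-0.    0.02  0.  ] offset now-frame [0.5  4.08 0.02] target-frame [0.5  4.08 0.02] grip 9.4 F [-0.1 -1.4 -1.1]
```

```bash
python3 -m handwheel '[{"offset":[0.02,0.2,0],"turn":[0,0,0]},{"offset":[0.05,0.4,0],"turn":[0,0,0]},{"offset":[0.05,0.4,0],"turn":[0,0,0]},{"offset":[0.05,0.4,0],"turn":[0,0,0]},{"offset":[0.05,0.4,0],"turn":[0,0,0]},{"offset":[0.05,0.4,0],"turn":[0,0,0]},{"offset":[0.05,0.4,0],"turn":[0,0,0]},{"offset":[0.05,0.4,0],"turn":[0,0,0]},{"offset":[0.05,0.4,0],"turn":[0,0,0]},{"offset":[0.05,0.4,0],"turn":[0,0,0]},{"offset":[0.05,0.25,0],"turn":[0,0,0]},{"offset":[0,0,0],"turn":[0,0,0]}]';  python3 -m handwheel '[{"offset":[0,0,0],"turn":[0,0,0]}]'; python3 plan.py 510 170.4 240 -3
python3 - <<'E'
from seg import *
im=manip.capture("side")[:,:,::-1]; cv2.imwrite("pics/s3f.png",im); cv2.imwrite("pics/s3.png",cv2.resize(im[90:240,200:350],None,fx=4,fy=4))
im=manip.capture("top")[:,:,::-1]; cv2.imwrite("pics/t3.png",cv2.resize(im[170:270,190:310],None,fx=5,fy=5))
E
```

```text
time_s: 7.1
tool_pos: [507.7, 170.4, 239.4]
tool_rot: [[-0.999, 0.05, -0.002], [0.05, 0.999, 0.0], [0.002, -0.0, -1.0]]
force: [-0.9, -0.0, -1.2]
grip_width: 8.8
time_s: 7.2
tool_pos: [508.3, 168.9, 239.7]
tool_rot: [[-0.999, 0.052, -0.001], [0.052, 0.999, -0.001], [0.001, -0.001, -1.0]]
force: [-0.2, 0.5, -0.9]
grip_width: 9.3
t 7.2 pos [508.3 168.9 239.7] turn units [-0.01 -0.01  0.  ] offset now-frame [-0.03  0.03 -0.01] target-frame [-0.03  0.03 -0.01] grip 9.3 F [-0.2  0.5 -0.9]
```

View pics/s3.png

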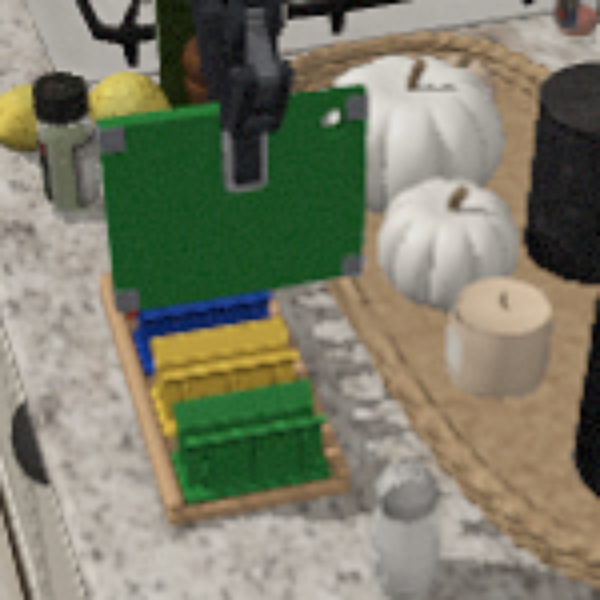

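View pics/t3.png

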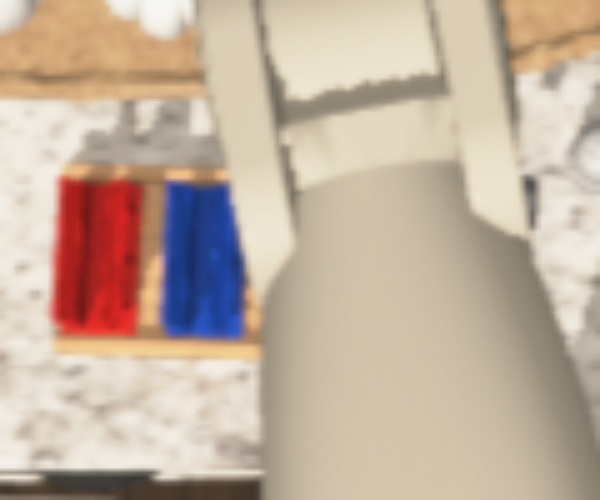

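```bash
python3 - <<'E'
from seg import *
def at(px,py): return (px/4+200-.4,py/4+90-.4)
for z,a,b in((155,(118,310),(362,273)),(270,(98,122),(368,88))):
    A=onz("side",at(*a),z);B=onz("side",at(*b),z); print(A.round(1),B.round(1),((A+B)/2).round(1),np.linalg.norm(A-B))
E
```

```text
[438.6 170.7 155. ] [576.8 161.2 155. ] [507.7 165.9 155. ] 138.47852797577693
[438.6 172.7 270. ] [577.9 162.8 270. ] [508.2 167.8 270. ] 139.63668007345314
```

```bash
python3 -m handwheel '[{"offset":[-0.03,0.03,0.2],"turn":[0,0,0]},{"offset":[0,0,0.4],"turn":[0,0,0]},{"offset":[0,0,0.4],"turn":[0,0,0]},{"offset":[0,0,0.4],"turn":[0,0,0]},{"offset":[0,0,0.2],"turn":[0,0,0]},{"offset":[0,0,0.1],"turn":[0,0,0]},{"offset":[0,0,0],"turn":[0,0,0]},{"offset":[0,0,0],"turn":[0,0,0]}]'; python3 plan.py 510 170.4 103 -3
python3 - <<'E'
from seg import *
im=manip.capture("side")[:,:,::-1]; cv2.imwrite("pics/s4f.png",im); cv2.imwrite("pics/s4.png",cv2.resize(im[120:220,210:310],None,fx=6,fy=6))
E
```

```text
time_s: 8.1
tool_pos: [510.9, 170.3, 156.0]
tool_rot: [[-0.999, 0.053, 0.001], [0.053, 0.999, 0.0], [-0.001, 0.0, -1.0]]
force: [0.8, -0.4, -1.3]
grip_width: 9.4
t 8.1 pos [510.9 170.3 156. ] turn units [ 0.    0.01 -0.01] offset now-frame [0.02 0.   1.06] target-frame [0.02 0.   1.06] grip 9.4 F [ 0.8 -0.4 -1.3]
```

View pics/s4.png

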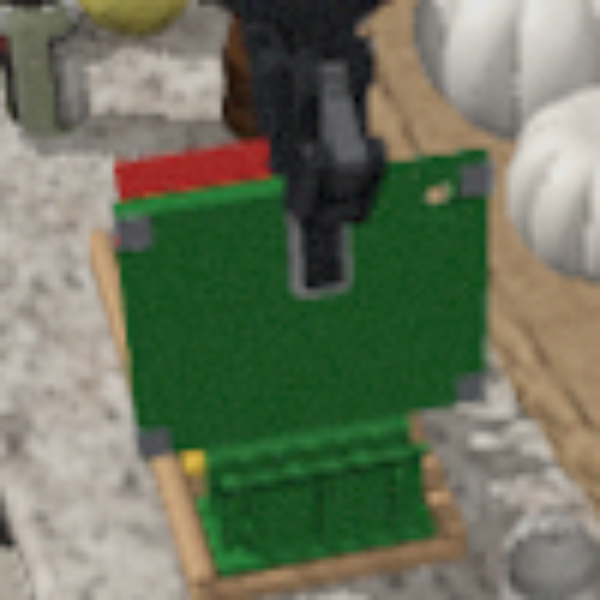

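```bash
python3 -m handwheel '[{"offset":[0,0,0.1],"turn":[0,0,0]},{"offset":[0,0,0.15],"turn":[0,0,0]},{"offset":[0,0,0.15],"turn":[0,0,0]},{"offset":[0,0,0.15],"turn":[0,0,0]},{"offset":[0,0,0.1],"turn":[0,0,0]},{"offset":[0,0,0.1],"turn":[0,0,0]},{"offset":[0,0,0],"turn":[0,0,0]}]'; python3 plan.py 510 170.4 103 -3
```

```text
time_s: 8.85
tool_pos: [511.4, 172.6, 118.1]
tool_rot: [[-0.999, 0.051, 0.003], [0.051, 0.999, 0.005], [-0.003, 0.005, -1.0]]
force: [1.5, 7.1, -0.6]
grip_width: 8.9
t 8.85 pos [511.4 172.6 118.1] turn units [0.06 0.03 0.01] offset now-frame [ 0.03 -0.05  0.3 ] target-frame [ 0.03 -0.05  0.3 ] grip 8.9 F [ 1.5  7.1 -0.6]
```

```bash
python3 -m handwheel '[{"offset":[0.02,0.05,0],"turn":[0,0,0]},{"offset":[0,0,0],"turn":[0,0,0]}]'; python3 -m handwheel '[{"offset":[0,0,0.1],"turn":[0,0,0]},{"offset":[0,0,0.1],"turn":[0,0,0]},{"offset":[0,0,0.05],"turn":[0,0,0]},{"offset":[0,0,0],"turn":[0,0,0]}]'; python3 plan.py 510 172.4 103 -3
```

```text
time_s: 9.05
tool_pos: [509.3, 173.5, 117.5]
tool_rot: [[-0.999, 0.052, -0.0], [0.052, 0.999, 0.001], [0.0, 0.001, -1.0]]
force: [1.0, 2.0, -2.3]
grip_width: 9.0
time_s: 9.45
tool_pos: [509.2, 173.4, 106.4]
tool_rot: [[-0.999, 0.052, 0.001], [0.052, 0.999, 0.001], [-0.0, 0.001, -1.0]]
force: [-4.7, 3.6, 11.0]
grip_width: 9.2
t 9.45 pos [509.2 173.4 106.4] turn units [ 0.01  0.01 -0.  ] offset now-frame [-0.02 -0.02  0.07] target-frame [-0.02 -0.02  0.07] grip 9.2 F [-4.7  3.6 11. ]
```

```bash
python3 -m handwheel '[{"offset":[0,0.01,0.05],"turn":[0,0,0]},{"offset":[0,0,0],"turn":[0,0,0]},{"offset":[0,0,0],"turn":[0,0,0]}]'; python3 - <<'E'
from seg import *
im=manip.capture("side")[:,:,::-1]; cv2.imwrite("pics/s5f.png",im); cv2.imwrite("pics/s5.png",cv2.resize(im[140:220,220:300],None,fx=7.5,fy=7.5))
E
```

```text
time_s: 9.75
tool_pos: [509.0, 173.7, 106.1]
tool_rot: [[-0.999, 0.052, 0.002], [0.052, 0.999, 0.001], [-0.002, 0.001, -1.0]]
force: [-10.8, 1.4, 26.4]
grip_width: 9.3
```

View pics/s5.png

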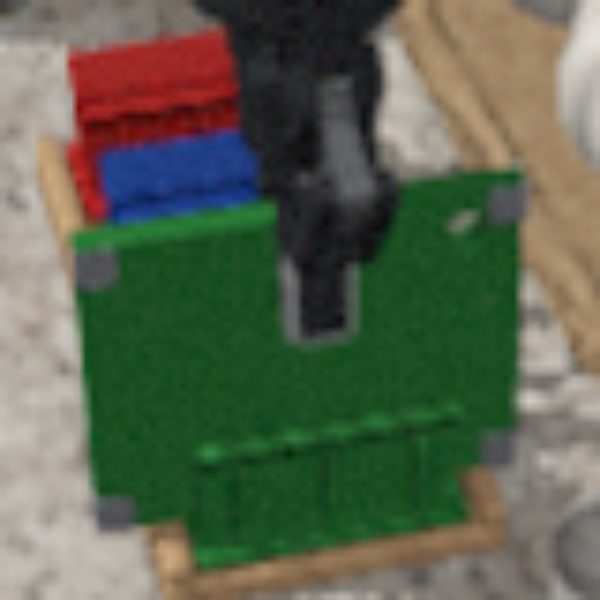

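```bash
python3 - <<'E'
from seg import *
# board near face plane: through (509,173.5-5.2) normal tool y
n=np.array([.052,.9986,0]); p0=np.array([509,173.6,0])-5*n
for nm,a in dict(bl=(100,528),br=(513,462),tl=(78,250),tr=(522,188)).items():
    c,d=ray("side",(a[0]/7.5+220-.45,a[1]/7.5+140-.45)); print(nm,(c+d*((p0-c)@n)/(d@n)).round(1))
E
```

```text
bl [437.3 172.3  25.6]
br [575.7 165.1  21. ]
tl [439.4 172.2 137.8]
tr [576.4 165.1 133.5]
```

```bash
python3 -m handwheel '[{"offset":[0,0,-0.05],"turn":[0,0,0]},{"offset":[0,0,0],"turn":[0,0,0]},{"offset":[0,0,0],"turn":[0,0,0]},{"offset":[0,0,0],"turn":[0,0,0]},{"offset":[0,0,0],"turn":[0,0,0]}]' 0.35; python3 -m handwheel '[{"offset":[0,0,-0.2],"turn":[0,0,0]},{"offset":[0,0,-0.4],"turn":[0,0,0]},{"offset":[0,0,-0.5],"turn":[0,0,0]},{"offset":[0,0,-0.5],"turn":[0,0,0]},{"offset":[0,0,-0.5],"turn":[0,0,0]},{"offset":[0,0,-0.4],"turn":[0,0,0]},{"offset":[0,0,-0.1],"turn":[0,0,0]}]'; python3 - <<'E'
from seg import *
im=manip.capture("side")[:,:,::-1]; cv2.imwrite("pics/s6f.png",im); cv2.imwrite("pics/s6.png",cv2.resize(im[140:220,220:300],None,fx=7.5,fy=7.5))
E
```

```text
time_s: 10.3
tool_pos: [509.2, 173.1, 104.6]
tool_rot: [[-0.999, 0.053, -0.001], [0.053, 0.999, -0.0], [0.001, -0.0, -1.0]]
force: [-0.1, -0.4, 0.4]
grip_width: 29.5
time_s: 11.0
tool_pos: [510.8, 173.7, 238.4]
tool_rot: [[-0.999, 0.053, 0.005], [0.053, 0.999, 0.001], [-0.005, 0.001, -1.0]]
force: [0.5, -0.0, 0.2]
grip_width: 29.7
```

View pics/s6.png

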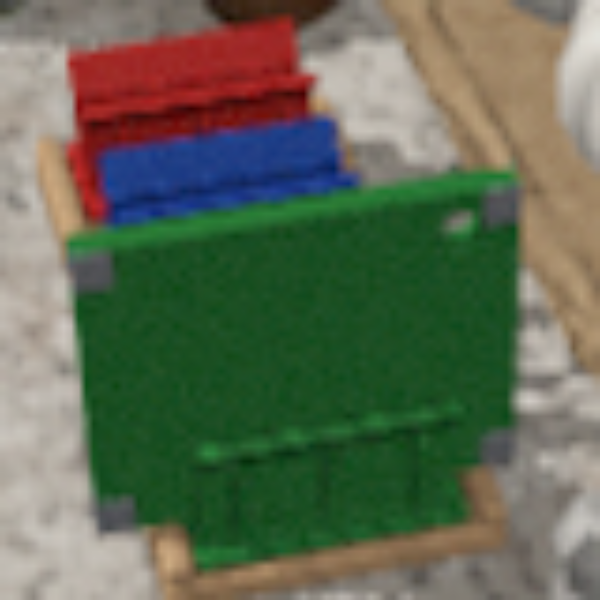

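```bash
python3 - <<'E'
from seg import *
q=lambda a:(a[0]/7.5+220-.45,a[1]/7.5+140-.45)
for z in (133,138):
  A=onz("side",q((70,245)),z);B=onz("side",q((518,177)),z); print(z,A.round(1),B.round(1),((A+B)/2).round(1),np.linalg.norm(A-B))
for yy in (171.5,170,168.5,167):
  n=np.array([.052,.9986,0]); p0=np.array([509,yy-3,0])
  for nm,a in dict(bl=(97,530),br=(513,464),tl=(70,250),tr=(518,187)).items():
    c,d=ray("side",q(a)); print(nm,(c+d*((p0-c)@n)/(d@n)).round(1),end=' ')
  print()
# near lip ends
A=onz("side",q((197,452)),62);B=onz("side",q((463,408)),62);print(A,B,(A+B)/2,np.linalg.norm(A-B))
E
```

```text
133 [438.8 181.5 133. ] [577.3 171.4 133. ] [508.1 176.4 133. ] 138.9063578738631
138 [437.7 175.  138. ] [575. 165. 138.] [506.3 170.  138. ] 137.61567485105311
bl [436.2 172.3  25.1] br [575.7 165.   20.1] tl [437.1 172.2 138.3] tr [575.  165.1 134.2] 
bl [436.  170.8  26.5] br [575.2 163.6  21.6] tl [436.8 170.8 139.5] tr [574.5 163.6 135.4] 
bl [435.7 169.3  27.9] br [574.6 162.1  23. ] tl [436.6 169.3 140.6] tr [573.9 162.1 136.5] 
bl [435.5 167.8  29.3] br [574.1 160.6  24.4] tl [436.3 167.8 141.8] tr [573.4 160.6 137.7] 
[467.65375402 157.86412647  62.        ] [553.18056443 151.47663381  62.        ] [510.41715923 154.67038014  62.        ] 85.76500080276327
```

```bash
python3 plan.py 520.5 -98.6 238 -4.5
```

```text
t 11.05 pos [510.6 173.6 237.8] turn units [0.01 0.05 0.29] offset now-frame [-0.49 -5.43 -0.01] target-frame [-0.63 -5.41 -0.  ] grip 29.7 F [ 0.1 -0.1 -0.3]
```

```bash
python3 -m handwheel '[{"offset":[0,-0.2,0],"turn":[0,0,0.3]},{"offset":[-0.06,-0.5,0],"turn":[0,0,0]},{"offset":[-0.06,-0.5,0],"turn":[0,0,0]},{"offset":[-0.06,-0.5,0],"turn":[0,0,0]},{"offset":[-0.06,-0.5,0],"turn":[0,0,0]},{"offset":[-0.06,-0.5,0],"turn":[0,0,0]},{"offset":[-0.06,-0.5,0],"turn":[0,0,0]},{"offset":[-0.06,-0.5,0],"turn":[0,0,0]},{"offset":[-0.06,-0.5,0],"turn":[0,0,0]},{"offset":[-0.06,-0.5,0],"turn":[0,0,0]},{"offset":[-0.06,-0.5,0],"turn":[0,0,0]},{"offset":[-0.03,-0.2,0],"turn":[0,0,0]}]' 0.4; python3 -m handwheel '[{"offset":[0,0,0],"turn":[0,0,0]},{"offset":[0,0,0],"turn":[0,0,0]}]'; python3 plan.py 520.5 -98.6 100 -4.5
python3 - <<'E'
from seg import *
im=manip.capture("top")[:,:,::-1]; cv2.imwrite("pics/t7f.png",im); cv2.imwrite("pics/t7.png",cv2.resize(im[190:250,190:290],None,fx=7,fy=7,interpolation=2))
im=manip.capture("side")[:,:,::-1]; cv2.imwrite("pics/s7f.png",im); cv2.imwrite("pics/s7.png",cv2.resize(im[140:220,220:300],None,fx=7.5,fy=7.5,interpolation=2))
E
```

```text
time_s: 12.25
tool_pos: [518.7, -100.4, 233.6]
tool_rot: [[-0.997, 0.082, -0.003], [0.082, 0.997, 0.0], [0.003, 0.0, -1.0]]
force: [-0.4, 0.6, 0.6]
grip_width: 34.4
time_s: 12.45
tool_pos: [519.2, -97.9, 234.5]
tool_rot: [[-0.997, 0.08, -0.001], [0.08, 0.997, 0.001], [0.002, 0.001, -1.0]]
force: [-0.3, 0.2, 0.1]
grip_width: 34.1
t 12.45 pos [519.2 -97.9 234.5] turn units [ 0.01 -0.02 -0.01] offset now-frame [-0.03 -0.01  2.69] target-frame [-0.03 -0.01  2.69] grip 34.1 F [-0.3  0.2  0.1]
```

View pics/t7.png

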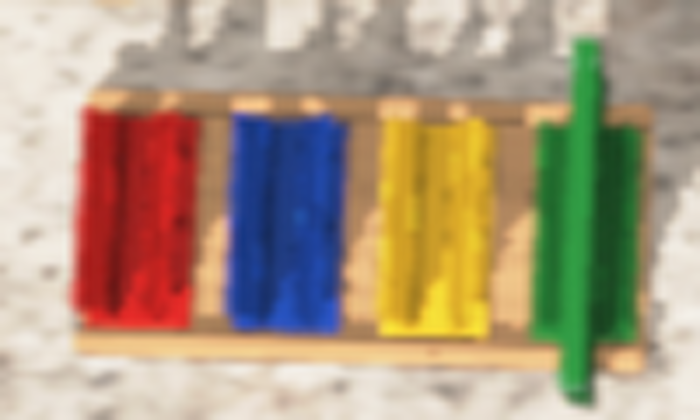

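View pics/s7.png

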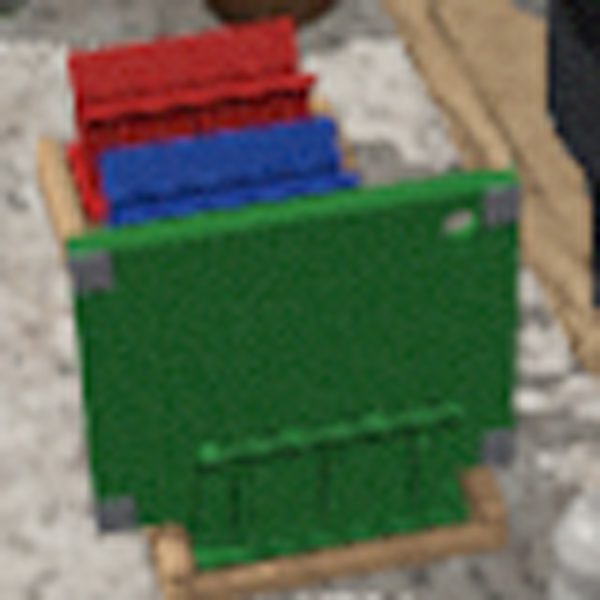

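```bash
python3 - <<'E'
from seg import *
qs=lambda a:(a[0]/7.5+220-.45,a[1]/7.5+140-.45)
qt=lambda a:(a[0]/7+190-.45,a[1]/7+190-.45)
N=tri(qs((70,245)),qt((575,395)));F=tri(qs((518,177)),qt((587,40)));print(N,F)
print(onz("top",qt((575,393)),133),onz("top",qt((587,40)),133))
E
python3 -m handwheel '[{"offset":[-0.03,-0.02,0.29],"turn":[0,0,0]},{"offset":[0,0,0.4],"turn":[0,0,0]},{"offset":[0,0,0.4],"turn":[0,0,0]},{"offset":[0,0,0.4],"turn":[0,0,0]},{"offset":[0,0,0.4],"turn":[0,0,0]},{"offset":[0,0,0.4],"turn":[0,0,0]},{"offset":[0,0,0.3],"turn":[0,0,0]},{"offset":[0,0,0.1],"turn":[0,0,0]},{"offset":[0,0,0],"turn":[0,0,0]},{"offset":[0,0,0],"turn":[0,0,0]}]'
python3 plan.py 520.5 -98.6 100 -4.5
```

```text
(array([435.90726836, 173.89206836, 138.90667341]), np.float64(3.1788091423784866)) (array([575.83992199, 167.91961377, 135.74449322]), np.float64(0.3767453193168128))
[435.51063454 174.33357505 133.        ] [576.13222429 168.07150104 133.        ]
time_s: 13.55
tool_pos: [521.7, -99.1, 101.5]
tool_rot: [[-0.997, 0.078, 0.001], [0.078, 0.997, -0.0], [-0.001, -0.0, -1.0]]
force: [-0.7, -0.5, 0.7]
grip_width: 34.1
t 13.55 pos [521.7 -99.1 101.5] turn units [-0.    0.01  0.  ] offset now-frame [0.02 0.01 0.03] target-frame [0.02 0.01 0.03] grip 34.1 F [-0.7 -0.5  0.7]
```

```bash
python3 - <<'E'
from seg import *
qs=lambda a:(a[0]/3.7+250-.4,a[1]/3.7+215-.4)
qt=lambda a:(a[0]/7+330-.45,a[1]/7+180-.45)
for s,t in [((50,82),(113,408)),((307,38),(130,61)),((80,174),(279,416)),((355,125),(292,64)),((99,290),(443,443)),((390,228),(454,92)),((148,408),(606,443)),((455,337),(617,89))]: print(tri(qs(s),qt(t)))
E
python3 -m handwheel '[{"offset":[0.02,0,0.03],"turn":[0,0,0]},{"offset":[0,0,0],"turn":[0,0,0]},{"offset":[0,0,0],"turn":[0,0,0]},{"offset":[0,0,0],"turn":[0,0,0]},{"offset":[0,0,0],"turn":[0,0,0]},{"offset":[0,0,0],"turn":[0,0,0]}]' 0 70
```

```text
(array([454.3423129 , -29.43497515, 131.01599482]), np.float64(0.2774877743029107))
(array([592.78991702, -40.76219393, 129.20839472]), np.float64(0.2340228990460398))
(array([449.88034074, -93.5962787 , 133.79585313]), np.float64(0.03670882848066551))
(array([ 590.10054827, -104.70535304,  129.95269796]), np.float64(0.5153584834909624))
(array([ 438.45951359, -157.18821589,  130.72608603]), np.float64(0.45115986178144935))
(array([ 577.62099648, -167.93919589,  130.33084132]), np.float64(0.3621401907246472))
(array([ 438.30478994, -220.01666728,  131.31017541]), np.float64(1.0402145046898676))
(array([ 577.34923754, -231.35759209,  131.64860091]), np.float64(0.46648662607858754))
time_s: 14.15
tool_pos: [520.7, -99.4, 100.0]
tool_rot: [[-0.997, 0.079, 0.001], [0.079, 0.997, -0.0], [-0.001, -0.0, -1.0]]
force: [-1.2, 1.6, 5.7]
grip_width: 9.3
```

```bash
python3 - <<'E'
from seg import *
qs=lambda a:(a[0]/7.4+225-.45,a[1]/7.4+140-.45)
qt=lambda a:(a[0]/8+195-.45,a[1]/8+200-.45)
for n,s,t in [("g n",(135,378),(568,300)),("g f",(388,337),(575,64)),("y n",(97,255),(391,295)),("y f",(347,217),(398,56)),("b n",(62,150),(218,290)),("b f",(295,118),(228,50)),("r n",(32,57),(46,285)),("r f",(252,20),(58,44))]: print(n,*tri(qs(s),qt(t)))
E
```

```text
g n [467.94163157 194.92864215  59.74108625] 4.067968573246051
g f [554.40651216 191.75469751  57.11971474] 2.737593661311681
y n [471.13235669 259.12474448  61.9526903 ] 5.127055360531145
y f [559.56531615 256.4978148   58.8418616 ] 5.433242408615349
b n [474.13659861 322.13442128  61.84123514] 5.409262797145291
b f [561.50044947 319.46621797  58.31087719] 2.514712964763043
r n [477.53037053 385.07906358  60.21735705] 6.166504734237994
r f [564.0301943  381.65015399  61.1173892 ] 1.8488805974027709
```

```bash
python3 -m handwheel '[{"offset":[0,0,-0.1],"turn":[0,0,0]},{"offset":[0,0,-0.2],"turn":[0,0,0]},{"offset":[0,0,-0.3],"turn":[0,0,0]},{"offset":[0,0,-0.4],"turn":[0,0,0]},{"offset":[0,0,-0.4],"turn":[0,0,0]},{"offset":[0,0,-0.4],"turn":[0,0,0]},{"offset":[0,0,-0.4],"turn":[0,0,0]},{"offset":[0,0,-0.4],"turn":[0,0,0]},{"offset":[0,0,-0.2],"turn":[0,0,-0.2]},{"offset":[0,0,0],"turn":[0,0,0]}]';  python3 plan.py 515 236 242 -3.5
python3 - <<'E'
from seg import *
im=manip.capture("side")[:,:,::-1]; cv2.imwrite("pics/s8f.png",im); cv2.imwrite("pics/s8.png",cv2.resize(im[140:290,220:370],None,fx=4,fy=4,interpolation=2))
E
```

```text
time_s: 15.15
tool_pos: [520.9, -99.6, 240.8]
tool_rot: [[-0.998, 0.061, 0.003], [0.061, 0.998, -0.001], [-0.003, -0.001, -1.0]]
force: [0.1, -0.0, -1.7]
grip_width: 9.5
t 15.15 pos [520.9 -99.6 240.8] turn units [-0.01  0.03  0.  ] offset now-frame [ 0.53  6.69 -0.03] target-frame [ 0.53  6.69 -0.02] grip 9.5 F [ 0.1 -0.  -1.7]
```

View pics/s8.png

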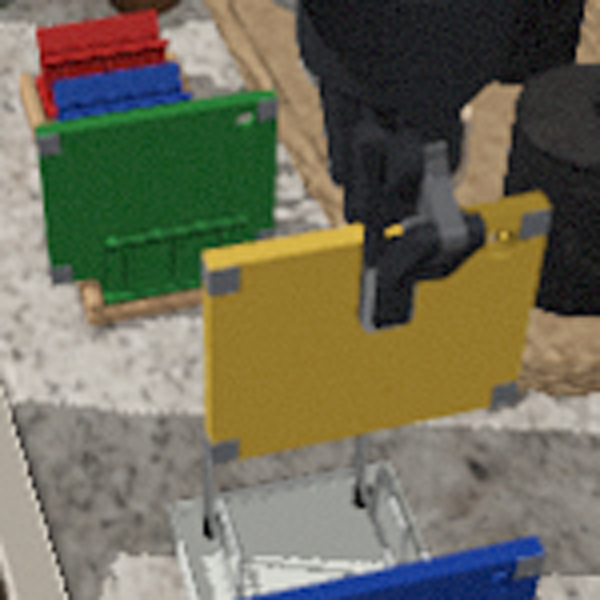

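```bash
python3 - <<'E'
from seg import *
n=np.array([.061,.998,0]); p0=np.array([520.9,-99.6,0])-5*n
for nm,a in dict(bl=(211,461),br=(521,403),tl=(205,269),tr=(550,209)).items():
    c,d=ray("side",(a[0]/4+220-.4,a[1]/4+140-.4)); print(nm,(c+d*((p0-c)@n)/(d@n)).round(1))
E
```

```text
bl [ 450.  -100.3  159.6]
br [ 592.9 -109.   155.3]
tl [ 448.6 -100.2  271.4]
tr [ 589.4 -108.8  270.1]
```

```bash
python3 -m handwheel '[{"offset":[0.02,0.25,0],"turn":[0,0,0]},{"offset":[0.04,0.5,0],"turn":[0,0,0]},{"offset":[0.04,0.5,0],"turn":[0,0,0]},{"offset":[0.04,0.5,0],"turn":[0,0,0]},{"offset":[0.04,0.5,0],"turn":[0,0,0]},{"offset":[0.04,0.5,0],"turn":[0,0,0]},{"offset":[0.04,0.5,0],"turn":[0,0,0]},{"offset":[0.04,0.5,0],"turn":[0,0,0]},{"offset":[0.04,0.5,0],"turn":[0,0,0]},{"offset":[0.04,0.5,0],"turn":[0,0,0]},{"offset":[0.04,0.5,0],"turn":[0,0,0]},{"offset":[0.04,0.5,0],"turn":[0,0,0]}]';  python3 -m handwheel '[{"offset":[0.04,0.5,0],"turn":[0,0,0]},{"offset":[0.03,0.4,0],"turn":[0,0,0]},{"offset":[0,0,0],"turn":[0,0,0]},{"offset":[0,0,0],"turn":[0,0,0]}]'; python3 plan.py 515 236 242 -3.5
```

```text
time_s: 16.4
tool_pos: [513.6, 190.7, 237.8]
tool_rot: [[-0.998, 0.061, -0.003], [0.061, 0.998, -0.0], [0.003, -0.0, -1.0]]
force: [1.4, -0.5, -2.2]
grip_width: 9.7
time_s: 16.8
tool_pos: [513.1, 234.7, 238.1]
tool_rot: [[-0.998, 0.06, -0.002], [0.06, 0.998, -0.001], [0.002, -0.001, -1.0]]
force: [0.2, 0.5, -2.5]
grip_width: 9.1
t 16.8 pos [513.1 234.7 238.1] turn units [-0.01 -0.03  0.01] offset now-frame [-0.04  0.03 -0.08] target-frame [-0.04  0.03 -0.08] grip 9.1 F [ 0.2  0.5 -2.5]
```

```bash
python3 -m handwheel '[{"offset":[-0.04,0.03,0.2],"turn":[0,0,0]},{"offset":[0,0,0.4],"turn":[0,0,0]},{"offset":[0,0,0.4],"turn":[0,0,0]},{"offset":[0,0,0.4],"turn":[0,0,0]},{"offset":[0,0,0.3],"turn":[0,0,0]},{"offset":[0,0,0],"turn":[0,0,0]},{"offset":[0,0,0],"turn":[0,0,0]}]'; python3 plan.py 515 236 102 -3.5
python3 -m handwheel '[{"offset":[0,0,0.1],"turn":[0,0,0]},{"offset":[0,0,0.15],"turn":[0,0,0]},{"offset":[0,0,0.15],"turn":[0,0,0]},{"offset":[0,0,0.1],"turn":[0,0,0]},{"offset":[0,0,0],"turn":[0,0,0]}]'; python3 plan.py 515 236 102 -3.5
```

```text
time_s: 17.5
tool_pos: [516.1, 234.8, 153.9]
tool_rot: [[-0.998, 0.063, -0.001], [0.063, 0.998, -0.0], [0.001, -0.0, -1.0]]
force: [-1.0, 0.3, -1.7]
grip_width: 9.4
t 17.5 pos [516.1 234.8 153.9] turn units [-0.   -0.01 -0.02] offset now-frame [0.02 0.02 1.04] target-frame [0.02 0.02 1.04] grip 9.4 F [-1.   0.3 -1.7]
time_s: 18.0
tool_pos: [517.2, 236.3, 132.9]
tool_rot: [[-0.998, 0.061, 0.004], [0.061, 0.998, 0.002], [-0.004, 0.002, -1.0]]
force: [-4.8, -0.8, 19.9]
grip_width: 9.4
t 18.0 pos [517.2 236.3 132.9] turn units [0.02 0.05 0.  ] offset now-frame [ 0.05 -0.01  0.62] target-frame [ 0.04 -0.01  0.62] grip 9.4 F [-4.8 -0.8 19.9]
```

```bash
python3 -m handwheel '[{"offset":[0,0,-0.06],"turn":[0,0,0]},{"offset":[0,0,0],"turn":[0,0,0]}]'; python3 - <<'E'
from seg import *
s=manip.get_state(); print(s["force"].round(2),s["ft_torque"].round(3))
im=manip.capture("side")[:,:,::-1]; cv2.imwrite("pics/s9f.png",im); cv2.imwrite("pics/s9.png",cv2.resize(im[110:210,210:310],None,fx=6,fy=6,interpolation=2))
im=manip.capture("top")[:,:,::-1]; cv2.imwrite("pics/t9.png",cv2.resize(im[170:270,190:310],None,fx=6,fy=6,interpolation=2))
E
```

```text
time_s: 18.2
tool_pos: [516.8, 236.1, 133.0]
tool_rot: [[-0.998, 0.061, 0.002], [0.061, 0.998, 0.001], [-0.002, 0.001, -1.0]]
force: [-1.6, -0.1, 8.0]
grip_width: 8.8
[-1.64 -0.07  8.02] [0.296 0.088 0.124]
```

View pics/s9.png

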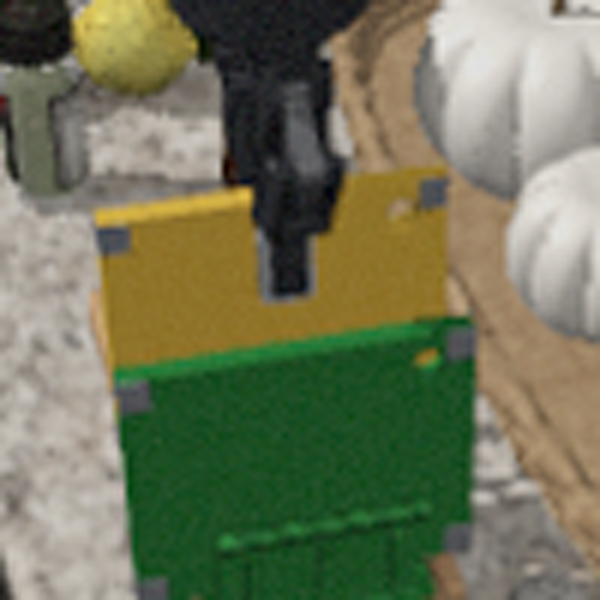

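View pics/t9.png

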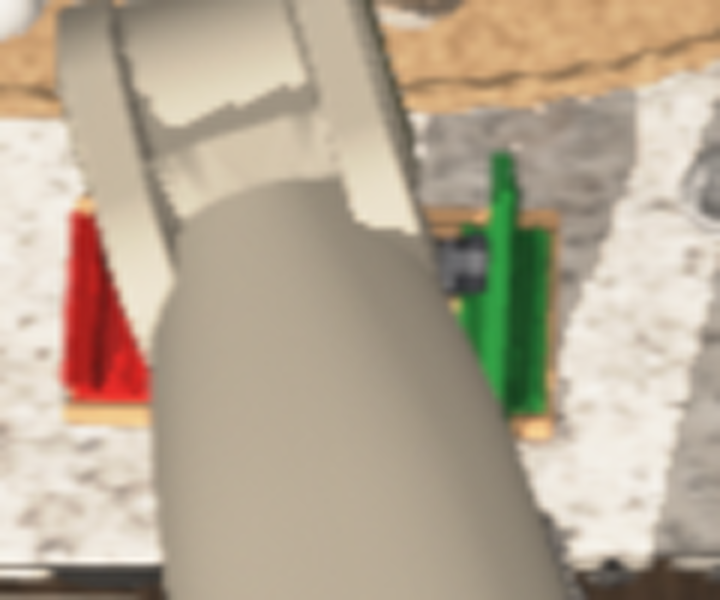

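```bash
python3 -m handwheel '[{"offset":[0,0,-0.06],"turn":[0,0,0]},{"offset":[0.02,0.06,0],"turn":[0,0,0]},{"offset":[0,0,0],"turn":[0,0,0]},{"offset":[0,0,0],"turn":[0,0,0]}]';python3 -m handwheel '[{"offset":[0,0,0.1],"turn":[0,0,0]},{"offset":[0,0,0.06],"turn":[0,0,0]},{"offset":[0,0,0.06],"turn":[0,0,0]},{"offset":[0,0,0],"turn":[0,0,0]}]'; python3 plan.py 515 239 102 -3.5
```

```text
time_s: 18.7
tool_pos: [515.1, 238.5, 134.6]
tool_rot: [[-0.998, 0.062, -0.001], [0.062, 0.998, -0.0], [0.001, -0.001, -1.0]]
force: [0.0, 0.1, -1.1]
grip_width: 9.5
time_s: 19.1
tool_pos: [515.1, 238.4, 123.5]
tool_rot: [[-0.998, 0.062, -0.001], [0.062, 0.998, -0.0], [0.001, -0.0, -1.0]]
force: [0.0, -0.3, -3.1]
grip_width: 8.8
t 19.1 pos [515.1 238.4 123.5] turn units [-0.   -0.01 -0.01] offset now-frame [0.   0.01 0.43] target-frame [0.   0.01 0.43] grip 8.8 F [ 0.  -0.3 -3.1]
```

```bash
python3 -m handwheel '[{"offset":[0,0.01,0.1],"turn":[0,0,0]},{"offset":[0,0,0.1],"turn":[0,0,0]},{"offset":[0,0,0.1],"turn":[0,0,0]},{"offset":[0,0,0.04],"turn":[0,0,0]},{"offset":[0,0,0.04],"turn":[0,0,0]},{"offset":[0,0,0],"turn":[0,0,0]}]'; python3 plan.py 515 239 102 -3.5
```

```text
time_s: 19.7
tool_pos: [515.6, 239.2, 105.4]
tool_rot: [[-0.998, 0.061, 0.0], [0.061, 0.998, 0.0], [-0.0, 0.0, -1.0]]
force: [-0.3, -0.2, -2.3]
grip_width: 8.8
t 19.7 pos [515.6 239.2 105.4] turn units [ 0.    0.   -0.01] offset now-frame [ 0.01 -0.    0.07] target-frame [ 0.01 -0.    0.07] grip 8.8 F [-0.3 -0.2 -2.3]
```

```bash
python3 -m handwheel '[{"offset":[0,0,0.05],"turn":[0,0,0]},{"offset":[0,0,0.03],"turn":[0,0,0]},{"offset":[0,0,0.02],"turn":[0,0,0]},{"offset":[0,0,0],"turn":[0,0,0]}]'; python3 plan.py 515 239 102 -3.5
```

```text
time_s: 20.1
tool_pos: [515.7, 239.4, 105.0]
tool_rot: [[-0.998, 0.061, 0.003], [0.061, 0.998, 0.001], [-0.003, 0.001, -1.0]]
force: [-10.5, -2.8, 26.5]
grip_width: 9.2
t 20.1 pos [515.7 239.4 105. ] turn units [ 0.01  0.04 -0.  ] offset now-frame [ 0.01 -0.01  0.06] target-frame [ 0.01 -0.01  0.06] grip 9.2 F [-10.5  -2.8  26.5]
```

```bash
python3 -m handwheel '[{"offset":[0,0,-0.06],"turn":[0,0,0]},{"offset":[0,0,0],"turn":[0,0,0]},{"offset":[0,0,0],"turn":[0,0,0]},{"offset":[0,0,0],"turn":[0,0,0]},{"offset":[0,0,0],"turn":[0,0,0]}]' 0.35; python3 -m handwheel '[{"offset":[0,0,-0.2],"turn":[0,0,0]},{"offset":[0,0,-0.4],"turn":[0,0,0]},{"offset":[0,0,-0.5],"turn":[0,0,0]},{"offset":[0,0,-0.5],"turn":[0,0,0]},{"offset":[0,0,-0.5],"turn":[0,0,0]},{"offset":[0,0,-0.4],"turn":[0,0,0]},{"offset":[0,0,-0.2],"turn":[0,0,0]}]'; python3 plan.py 508.2 -162.5 240 -4.5
```

```text
time_s: 20.6
tool_pos: [515.4, 239.0, 102.7]
tool_rot: [[-0.998, 0.062, -0.001], [0.062, 0.998, -0.0], [0.001, -0.0, -1.0]]
force: [0.5, 0.9, 0.3]
grip_width: 30.1
time_s: 21.3
tool_pos: [516.4, 239.4, 241.0]
tool_rot: [[-0.998, 0.062, 0.003], [0.062, 0.998, 0.001], [-0.003, 0.001, -1.0]]
force: [0.3, -0.3, 0.4]
grip_width: 29.8
t 21.3 pos [516.4 239.4 241. ] turn units [0.02 0.04 0.19] offset now-frame [-0.33 -8.03  0.01] target-frame [-0.47 -8.03  0.02] grip 29.8 F [ 0.3 -0.3  0.4]
```

```bash
python3 -m handwheel '[{"offset":[0,-0.2,0],"turn":[0,0,0.2]},{"offset":[-0.03,-0.5,0],"turn":[0,0,0]},{"offset":[-0.03,-0.5,0],"turn":[0,0,0]},{"offset":[-0.03,-0.5,0],"turn":[0,0,0]},{"offset":[-0.03,-0.5,0],"turn":[0,0,0]},{"offset":[-0.03,-0.5,0],"turn":[0,0,0]},{"offset":[-0.03,-0.5,0],"turn":[0,0,0]},{"offset":[-0.03,-0.5,0],"turn":[0,0,0]},{"offset":[-0.03,-0.5,0],"turn":[0,0,0]},{"offset":[-0.03,-0.5,0],"turn":[0,0,0]},{"offset":[-0.03,-0.5,0],"turn":[0,0,0]},{"offset":[-0.03,-0.5,0],"turn":[0,0,0]}]' 0.4; python3 -m handwheel '[{"offset":[-0.03,-0.5,0],"turn":[0,0,0]},{"offset":[-0.03,-0.5,0],"turn":[0,0,0]},{"offset":[-0.03,-0.5,0],"turn":[0,0,0]},{"offset":[-0.03,-0.5,0],"turn":[0,0,0]},{"offset":[-0.03,-0.3,0],"turn":[0,0,0]},{"offset":[0,0,0],"turn":[0,0,0]},{"offset":[0,0,0],"turn":[0,0,0]}]';python3 plan.py 508.2 -162.5 100 -4.5
python3 - <<'E'
from seg import *
im=manip.capture("top")[:,:,::-1]; cv2.imwrite("pics/t10f.png",im); cv2.imwrite("pics/t10.png",cv2.resize(im[190:250,190:290],None,fx=7,fy=7,interpolation=2))
im=manip.capture("side")[:,:,::-1]; cv2.imwrite("pics/s10f.png",im); cv2.imwrite("pics/s10.png",cv2.resize(im[130:220,210:300],None,fx=6.5,fy=6.5,interpolation=2))
E
```

```text
time_s: 22.5
tool_pos: [508.4, -47.7, 236.8]
tool_rot: [[-0.997, 0.08, -0.002], [0.08, 0.997, 0.0], [0.002, 0.0, -1.0]]
force: [-0.7, 0.5, -0.5]
grip_width: 34.4
time_s: 23.2
tool_pos: [507.5, -161.4, 237.6]
tool_rot: [[-0.997, 0.08, -0.001], [0.08, 0.997, 0.001], [0.001, 0.001, -1.0]]
force: [0.1, -0.3, -0.5]
grip_width: 34.2
t 23.2 pos [ 507.5 -161.4  237.6] turn units [ 0.01 -0.02 -0.02] offset now-frame [-0.02 -0.02  2.75] target-frame [-0.02 -0.02  2.75] grip 34.2 F [ 0.1 -0.3 -0.5]
```

View pics/t10.png

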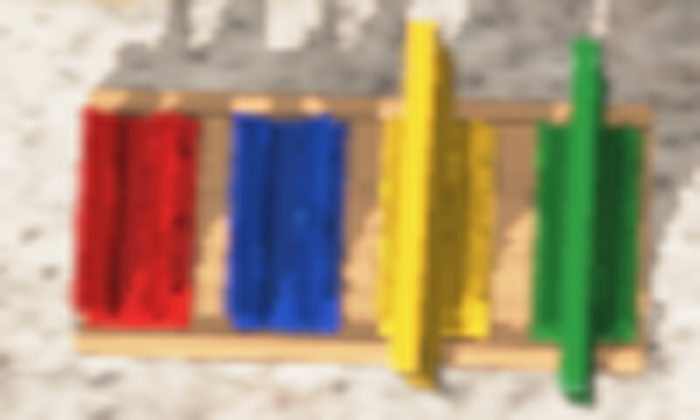

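View pics/s10.png

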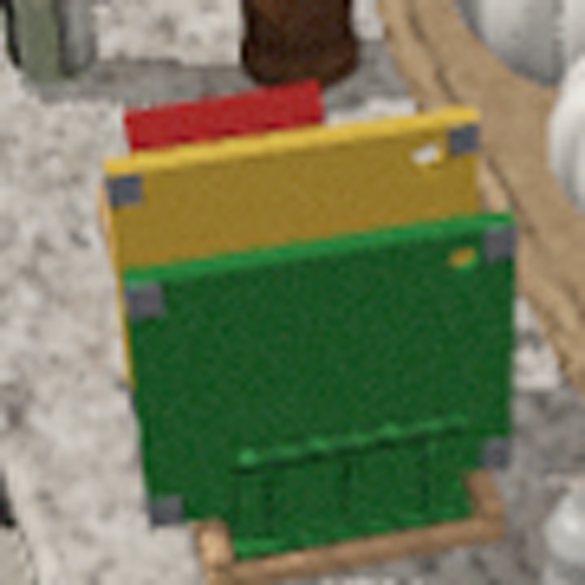

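```bash
python3 - <<'E'
from seg import *
qs=lambda a:(a[0]/6.5+210-.45,a[1]/6.5+130-.45)
qt=lambda a:(a[0]/7+190-.45,a[1]/7+190-.45)
for n,s,t in [("y n",(105,165),(408,374)),("y f",(480,115),(424,22)),("g n",(124,276),(573,390)),("g f",(514,219),(587,40))]:
  print(n,*tri(qs(s),qt(t)),onz("top",qt(t),133).round(1),onz("side",qs(s),133).round(1))
for n,c,k in(("y",(390,335),(395,118)),("ye",(488,335),(493,120)),("g",(535,340),(540,122)),("ge",(635,342),(640,125))): print(n,onz("top",qt(c),62).round(1),onz("top",qt(k),62).round(1))
E
python3 -m handwheel '[{"offset":[-0.02,-0.02,0.3],"turn":[0,0,0]},{"offset":[0,0,0.4],"turn":[0,0,0]},{"offset":[0,0,0.4],"turn":[0,0,0]},{"offset":[0,0,0.4],"turn":[0,0,0]},{"offset":[0,0,0.4],"turn":[0,0,0]},{"offset":[0,0,0.4],"turn":[0,0,0]},{"offset":[0,0,0.3],"turn":[0,0,0]},{"offset":[0,0,0.15],"turn":[0,0,0]},{"offset":[0,0,0],"turn":[0,0,0]},{"offset":[0,0,0],"turn":[0,0,0]}]'
python3 plan.py 508.2 -162.5 100 -4.5
```

```text
y n [444.46028586 239.25968115 139.8571619 ] 1.9300655289452118 [444. 240. 133.] [447.  248.9 133. ]
y f [584.92972896 232.6990507  135.69847545] 1.7326548777759643 [584.6 233.1 133. ] [587.2 236.4 133. ]
g n [436.71715966 174.79493534 138.86903006] 0.8492949368507905 [436.7 175.1 133. ] [438.4 182.4 133. ]
g f [575.88216259 167.93213648 135.46558169] 0.36387232822453225 [576.1 168.1 133. ] [577.2 171.1 133. ]
y [465.6 254.1  62. ] [556.7 251.8  62. ]
ye [465.  213.4  62. ] [555.2 210.7  62. ]
g [462.6 193.9  62. ] [554. 191.  62.]
ge [461.1 152.4  62. ] [552.  149.1  62. ]
time_s: 24.3
tool_pos: [509.4, -162.3, 101.4]
tool_rot: [[-0.997, 0.078, 0.001], [0.078, 0.997, -0.0], [-0.001, -0.0, -1.0]]
force: [-0.2, -0.1, 0.1]
grip_width: 34.3
t 24.3 pos [ 509.4 -162.3  101.4] turn units [-0.    0.01  0.  ] offset now-frame [ 0.02 -0.01  0.03] target-frame [ 0.02 -0.01  0.03] grip 34.3 F [-0.2 -0.1  0.1]
```

```bash
python3 -m handwheel '[{"offset":[0.02,0,0.03],"turn":[0,0,0]},{"offset":[0,0,0],"turn":[0,0,0]},{"offset":[0,0,0],"turn":[0,0,0]},{"offset":[0,0,0],"turn":[0,0,0]},{"offset":[0,0,0],"turn":[0,0,0]},{"offset":[0,0,0],"turn":[0,0,0]}]' 0 70
python3 -m handwheel '[{"offset":[0,0,-0.1],"turn":[0,0,0]},{"offset":[0,0,-0.2],"turn":[0,0,0]},{"offset":[0,0,-0.3],"turn":[0,0,0]},{"offset":[0,0,-0.4],"turn":[0,0,0]},{"offset":[0,0,-0.4],"turn":[0,0,0]},{"offset":[0,0,-0.4],"turn":[0,0,0]},{"offset":[0,0,-0.4],"turn":[0,0,0]},{"offset":[0,0,-0.4],"turn":[0,0,0]},{"offset":[0,0,-0.25],"turn":[0,0,-0.2]},{"offset":[0,0,0],"turn":[0,0,0]}]';  python3 plan.py 518.5 303 242 -3.5
```

```text
time_s: 24.9
tool_pos: [508.4, -162.7, 100.0]
tool_rot: [[-0.997, 0.079, 0.001], [0.079, 0.997, -0.0], [-0.001, -0.0, -1.0]]
force: [-0.5, 0.5, 6.4]
grip_width: 9.0
time_s: 25.9
tool_pos: [508.8, -163.0, 243.8]
tool_rot: [[-0.998, 0.061, 0.003], [0.061, 0.998, -0.001], [-0.003, -0.001, -1.0]]
force: [-0.2, -0.8, -0.8]
grip_width: 9.6
t 25.9 pos [ 508.8 -163.   243.8] turn units [-0.01  0.04  0.  ] offset now-frame [0.38 9.31 0.02] target-frame [0.38 9.31 0.04] grip 9.6 F [-0.2 -0.8 -0.8]
```

```bash
python3 -m handwheel '[{"offset":[0.02,0.25,0],"turn":[0,0,0]},{"offset":[0.02,0.5,0],"turn":[0,0,0]},{"offset":[0.02,0.5,0],"turn":[0,0,0]},{"offset":[0.02,0.5,0],"turn":[0,0,0]},{"offset":[0.02,0.5,0],"turn":[0,0,0]},{"offset":[0.02,0.5,0],"turn":[0,0,0]},{"offset":[0.02,0.5,0],"turn":[0,0,0]},{"offset":[0.02,0.5,0],"turn":[0,0,0]},{"offset":[0.02,0.5,0],"turn":[0,0,0]},{"offset":[0.02,0.5,0],"turn":[0,0,0]},{"offset":[0.02,0.5,0],"turn":[0,0,0]},{"offset":[0.02,0.5,0],"turn":[0,0,0]}]';  python3 -m handwheel '[{"offset":[0.02,0.5,0],"turn":[0,0,0]},{"offset":[0.02,0.5,0],"turn":[0,0,0]},{"offset":[0.02,0.5,0],"turn":[0,0,0]},{"offset":[0.02,0.5,0],"turn":[0,0,0]},{"offset":[0.02,0.5,0],"turn":[0,0,0]},{"offset":[0.02,0.5,0],"turn":[0,0,0]},{"offset":[0.02,0.3,0],"turn":[0,0,0]},{"offset":[0,0,0],"turn":[0,0,0]},{"offset":[0,0,0],"turn":[0,0,0]}]'; python3 plan.py 518.5 303 242 -3.5
```

```text
time_s: 27.1
tool_pos: [512.2, 126.9, 240.2]
tool_rot: [[-0.998, 0.061, -0.003], [0.061, 0.998, 0.0], [0.003, -0.0, -1.0]]
force: [-0.7, 0.6, -0.4]
grip_width: 9.3
time_s: 28.0
tool_pos: [516.1, 290.2, 240.9]
tool_rot: [[-0.998, 0.061, -0.002], [0.061, 0.998, -0.001], [0.002, -0.001, -1.0]]
force: [0.4, 0.3, -1.4]
grip_width: 8.9
t 28.0 pos [516.1 290.2 240.9] turn units [-0.01 -0.02  0.  ] offset now-frame [-0.03  0.26 -0.02] target-frame [-0.03  0.26 -0.02] grip 8.9 F [ 0.4  0.3 -1.4]
```

```bash
python3 -m handwheel '[{"offset":[-0.02,0.26,0.1],"turn":[0,0,0]},{"offset":[0,0,0.2],"turn":[0,0,0]},{"offset":[0,0,0.4],"turn":[0,0,0]},{"offset":[0,0,0.4],"turn":[0,0,0]},{"offset":[0,0,0.4],"turn":[0,0,0]},{"offset":[0,0,0.3],"turn":[0,0,0]},{"offset":[0,0,0],"turn":[0,0,0]},{"offset":[0,0,0],"turn":[0,0,0]}]'; python3 plan.py 518.5 303 105 -3.5
```

```text
time_s: 28.8
tool_pos: [518.4, 302.7, 151.4]
tool_rot: [[-0.998, 0.062, -0.001], [0.062, 0.998, -0.0], [0.001, -0.0, -1.0]]
force: [0.3, 0.1, -1.3]
grip_width: 9.6
t 28.8 pos [518.4 302.7 151.4] turn units [-0.01 -0.01 -0.01] offset now-frame [-0.    0.01  0.93] target-frame [-0.    0.01  0.93] grip 9.6 F [ 0.3  0.1 -1.3]
```

```bash
python3 -m handwheel '[{"offset":[0,0,0.1],"turn":[0,0,0]},{"offset":[0,0,0.1],"turn":[0,0,0]},{"offset":[0,0,0.1],"turn":[0,0,0]},{"offset":[0,0,0.1],"turn":[0,0,0]},{"offset":[0,0,0],"turn":[0,0,0]}]'; python3 -m handwheel '[{"offset":[0,0,0.1],"turn":[0,0,0]},{"offset":[0,0,0],"turn":[0,0,0]}]';  python3 plan.py 518.5 303 105 -3.5
```

```text
time_s: 29.3
tool_pos: [518.1, 303.0, 130.9]
tool_rot: [[-0.998, 0.062, -0.001], [0.062, 0.998, -0.001], [0.001, -0.001, -1.0]]
force: [-0.1, 0.0, -1.4]
grip_width: 9.1
time_s: 29.5
tool_pos: [518.3, 303.1, 126.1]
tool_rot: [[-0.998, 0.062, -0.001], [0.062, 0.998, -0.0], [0.001, -0.0, -1.0]]
force: [-0.1, -0.0, -1.0]
grip_width: 9.4
t 29.5 pos [518.3 303.1 126.1] turn units [-0.   -0.01 -0.01] offset now-frame [-0.   -0.    0.42] target-frame [-0.   -0.    0.42] grip 9.4 F [-0.1 -0.  -1. ]
```

```bash
python3 -m handwheel '[{"offset":[0,0,0.1],"turn":[0,0,0]},{"offset":[0,0,0.1],"turn":[0,0,0]},{"offset":[0,0,0.1],"turn":[0,0,0]},{"offset":[0,0,0.1],"turn":[0,0,0]},{"offset":[0,0,0.05],"turn":[0,0,0]},{"offset":[0,0,0.04],"turn":[0,0,0]},{"offset":[0,0,0],"turn":[0,0,0]}]';  python3 plan.py 518.5 303 105 -3.5
```

```text
time_s: 30.2
tool_pos: [518.4, 303.3, 105.1]
tool_rot: [[-0.998, 0.061, 0.001], [0.061, 0.998, 0.001], [-0.001, 0.001, -1.0]]
force: [-7.4, -2.2, 17.3]
grip_width: 9.0
t 30.2 pos [518.4 303.3 105.1] turn units [ 0.01  0.02 -0.  ] offset now-frame [-0.   -0.01  0.  ] target-frame [-0.   -0.01  0.  ] grip 9.0 F [-7.4 -2.2 17.3]
```

```bash
python3 -m handwheel '[{"offset":[0,0,-0.05],"turn":[0,0,0]},{"offset":[0,0,0],"turn":[0,0,0]},{"offset":[0,0,0],"turn":[0,0,0]},{"offset":[0,0,0],"turn":[0,0,0]},{"offset":[0,0,0],"turn":[0,0,0]}]' 0.35; python3 -m handwheel '[{"offset":[0,0,-0.2],"turn":[0,0,0]},{"offset":[0,0,-0.4],"turn":[0,0,0]},{"offset":[0,0,-0.5],"turn":[0,0,0]},{"offset":[0,0,-0.5],"turn":[0,0,0]},{"offset":[0,0,-0.5],"turn":[0,0,0]},{"offset":[0,0,-0.4],"turn":[0,0,0]},{"offset":[0,0,-0.2],"turn":[0,0,0]}]'; python3 plan.py 507.8 -225.5 240 -4.5
```

```text
time_s: 30.7
tool_pos: [518.6, 303.1, 104.4]
tool_rot: [[-0.998, 0.062, -0.001], [0.062, 0.998, -0.0], [0.001, -0.0, -1.0]]
force: [-0.4, -0.1, -0.4]
grip_width: 29.7
time_s: 31.4
tool_pos: [519.5, 303.6, 242.7]
tool_rot: [[-0.998, 0.062, 0.003], [0.062, 0.998, 0.002], [-0.003, 0.002, -1.0]]
force: [0.1, 0.3, 0.2]
grip_width: 30.1
t 31.4 pos [519.5 303.6 242.7] turn units [0.02 0.04 0.19] offset now-frame [ -0.42 -10.58   0.04] target-frame [ -0.6  -10.57   0.05] grip 30.1 F [0.1 0.3 0.2]
```

```bash
python3 -m handwheel '[{"offset":[0,-0.25,0],"turn":[0,0,0.2]},{"offset":[-0.03,-0.5,0],"turn":[0,0,0]},{"offset":[-0.03,-0.5,0],"turn":[0,0,0]},{"offset":[-0.03,-0.5,0],"turn":[0,0,0]},{"offset":[-0.03,-0.5,0],"turn":[0,0,0]},{"offset":[-0.03,-0.5,0],"turn":[0,0,0]},{"offset":[-0.03,-0.5,0],"turn":[0,0,0]},{"offset":[-0.03,-0.5,0],"turn":[0,0,0]},{"offset":[-0.03,-0.5,0],"turn":[0,0,0]},{"offset":[-0.03,-0.5,0],"turn":[0,0,0]},{"offset":[-0.03,-0.5,0],"turn":[0,0,0]},{"offset":[-0.03,-0.5,0],"turn":[0,0,0]}]' 0.4; python3 -m handwheel '[{"offset":[-0.03,-0.5,0],"turn":[0,0,0]},{"offset":[-0.03,-0.5,0],"turn":[0,0,0]},{"offset":[-0.03,-0.5,0],"turn":[0,0,0]},{"offset":[-0.03,-0.5,0],"turn":[0,0,0]},{"offset":[-0.03,-0.5,0],"turn":[0,0,0]},{"offset":[-0.03,-0.5,0],"turn":[0,0,0]},{"offset":[-0.03,-0.5,0],"turn":[0,0,0]},{"offset":[-0.03,-0.5,0],"turn":[0,0,0]},{"offset":[-0.03,-0.5,0],"turn":[0,0,0]},{"offset":[0,-0.3,0],"turn":[0,0,0]},{"offset":[0,0,0],"turn":[0,0,0]},{"offset":[0,0,0],"turn":[0,0,0]}]';python3 plan.py 507.8 -225.5 100 -4.5
python3 - <<'E'
from seg import *
im=manip.capture("top")[:,:,::-1]; cv2.imwrite("pics/t11f.png",im); cv2.imwrite("pics/t11.png",cv2.resize(im[190:250,190:290],None,fx=7,fy=7,interpolation=2))
im=manip.capture("side")[:,:,::-1]; cv2.imwrite("pics/s11f.png",im); cv2.imwrite("pics/s11.png",cv2.resize(im[120:380,200:400],None,fx=2.3,fy=2.3,interpolation=2))
E
```

```text
time_s: 32.6
tool_pos: [511.3, 13.7, 238.4]
tool_rot: [[-0.997, 0.08, -0.002], [0.08, 0.997, 0.0], [0.002, -0.0, -1.0]]
force: [1.1, -0.1, 0.3]
grip_width: 33.8
time_s: 33.8
tool_pos: [506.4, -224.7, 239.1]
tool_rot: [[-0.997, 0.08, -0.001], [0.08, 0.997, 0.001], [0.001, 0.001, -1.0]]
force: [-0.1, 0.4, -0.2]
grip_width: 34.1
t 33.8 pos [ 506.4 -224.7  239.1] turn units [ 0.01 -0.01 -0.02] offset now-frame [-0.03 -0.02  2.78] target-frame [-0.03 -0.01  2.78] grip 34.1 F [-0.1  0.4 -0.2]
```

View pics/t11.png

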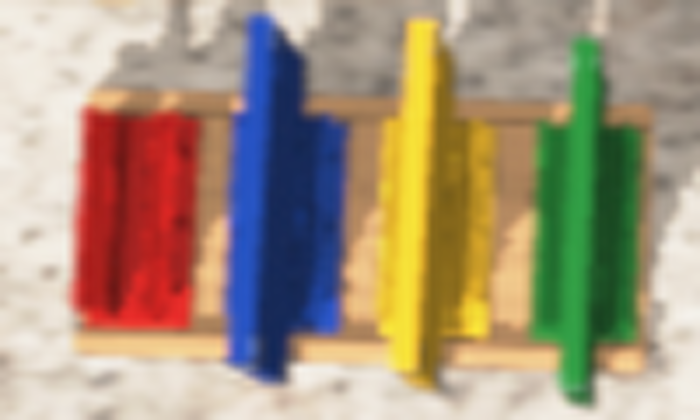

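View pics/s11.png

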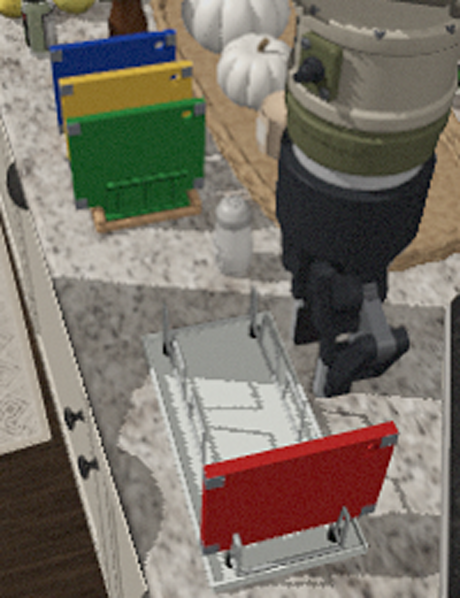

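```bash
python3 -m handwheel '[{"offset":[-0.02,-0.02,0.3],"turn":[0,0,0]},{"offset":[0,0,0.4],"turn":[0,0,0]},{"offset":[0,0,0.4],"turn":[0,0,0]},{"offset":[0,0,0.4],"turn":[0,0,0]},{"offset":[0,0,0.4],"turn":[0,0,0]},{"offset":[0,0,0.4],"turn":[0,0,0]},{"offset":[0,0,0.3],"turn":[0,0,0]},{"offset":[0,0,0.18],"turn":[0,0,0]},{"offset":[0,0,0],"turn":[0,0,0]},{"offset":[0,0,0],"turn":[0,0,0]}]'
python3 plan.py 507.8 -225.5 100 -4.5
```

```text
time_s: 34.9
tool_pos: [508.4, -225.8, 101.3]
tool_rot: [[-0.997, 0.078, 0.0], [0.078, 0.997, -0.0], [-0.001, -0.0, -1.0]]
force: [-0.5, -0.2, -0.3]
grip_width: 34.4
t 34.9 pos [ 508.4 -225.8  101.3] turn units [-0.    0.01  0.  ] offset now-frame [0.01 0.   0.03] target-frame [0.01 0.   0.03] grip 34.4 F [-0.5 -0.2 -0.3]
```

```bash
python3 -m handwheel '[{"offset":[0,0,0.03],"turn":[0,0,0]},{"offset":[0,0,0],"turn":[0,0,0]},{"offset":[0,0,0],"turn":[0,0,0]},{"offset":[0,0,0],"turn":[0,0,0]},{"offset":[0,0,0],"turn":[0,0,0]},{"offset":[0,0,0],"turn":[0,0,0]}]' 0 70
python3 -m handwheel '[{"offset":[0,0,-0.1],"turn":[0,0,0]},{"offset":[0,0,-0.2],"turn":[0,0,0]},{"offset":[0,0,-0.3],"turn":[0,0,0]},{"offset":[0,0,-0.4],"turn":[0,0,0]},{"offset":[0,0,-0.4],"turn":[0,0,0]},{"offset":[0,0,-0.4],"turn":[0,0,0]},{"offset":[0,0,-0.4],"turn":[0,0,0]},{"offset":[0,0,-0.4],"turn":[0,0,0]},{"offset":[0,0,-0.25],"turn":[0,0,-0.2]},{"offset":[0,0,0],"turn":[0,0,0]}]';  python3 plan.py 522 367 242 -3.5
```

```text
time_s: 35.5
tool_pos: [508.6, -226.3, 100.0]
tool_rot: [[-0.997, 0.079, 0.002], [0.079, 0.997, -0.0], [-0.002, -0.0, -1.0]]
force: [0.5, 0.9, 5.5]
grip_width: 8.8
time_s: 36.5
tool_pos: [508.8, -226.7, 243.8]
tool_rot: [[-0.998, 0.061, 0.003], [0.061, 0.998, -0.002], [-0.003, -0.002, -1.0]]
force: [0.1, -0.9, -1.6]
grip_width: 9.2
t 36.5 pos [ 508.8 -226.7  243.8] turn units [-0.02  0.03  0.  ] offset now-frame [4.600e-01 1.187e+01 1.000e-02] target-frame [ 0.46 11.87  0.04] grip 9.2 F [ 0.1 -0.9 -1.6]
```

```bash
python3 -m handwheel '[{"offset":[0.02,0.25,0],"turn":[0,0,0]},{"offset":[0.02,0.5,0],"turn":[0,0,0]},{"offset":[0.02,0.5,0],"turn":[0,0,0]},{"offset":[0.02,0.5,0],"turn":[0,0,0]},{"offset":[0.02,0.5,0],"turn":[0,0,0]},{"offset":[0.02,0.5,0],"turn":[0,0,0]},{"offset":[0.02,0.5,0],"turn":[0,0,0]},{"offset":[0.02,0.5,0],"turn":[0,0,0]},{"offset":[0.02,0.5,0],"turn":[0,0,0]},{"offset":[0.02,0.5,0],"turn":[0,0,0]},{"offset":[0.02,0.5,0],"turn":[0,0,0]},{"offset":[0.02,0.5,0],"turn":[0,0,0]}]';  python3 -m handwheel '[{"offset":[0.02,0.5,0],"turn":[0,0,0]},{"offset":[0.02,0.5,0],"turn":[0,0,0]},{"offset":[0.02,0.5,0],"turn":[0,0,0]},{"offset":[0.02,0.5,0],"turn":[0,0,0]},{"offset":[0.02,0.5,0],"turn":[0,0,0]},{"offset":[0.02,0.5,0],"turn":[0,0,0]},{"offset":[0.02,0.5,0],"turn":[0,0,0]},{"offset":[0.02,0.5,0],"turn":[0,0,0]},{"offset":[0.02,0.5,0],"turn":[0,0,0]},{"offset":[0.02,0.5,0],"turn":[0,0,0]},{"offset":[0.02,0.4,0],"turn":[0,0,0]},{"offset":[0,0.2,0],"turn":[0,0,0]}]'; python3 -m handwheel '[{"offset":[0,0,0],"turn":[0,0,0]},{"offset":[0,0,0],"turn":[0,0,0]}]'; python3 plan.py 522.3 367 242 -3.5
```

```text
time_s: 37.7
tool_pos: [512.2, 63.4, 240.2]
tool_rot: [[-0.998, 0.061, -0.003], [0.061, 0.998, 0.0], [0.003, 0.0, -1.0]]
force: [1.0, -0.4, -2.6]
grip_width: 9.1
time_s: 38.9
tool_pos: [518.3, 343.5, 239.9]
tool_rot: [[-0.998, 0.059, -0.003], [0.059, 0.998, -0.001], [0.003, -0.001, -1.0]]
force: [-1.0, 0.1, -2.4]
grip_width: 9.1
time_s: 39.1
tool_pos: [519.4, 341.3, 241.0]
tool_rot: [[-0.998, 0.061, -0.001], [0.061, 0.998, -0.001], [0.001, -0.001, -1.0]]
force: [0.9, -0.6, -1.6]
grip_width: 9.3
t 39.1 pos [519.4 341.3 241. ] turn units [-0.01 -0.01 -0.  ] offset now-frame [-0.03  0.52 -0.02] target-frame [-0.03  0.52 -0.02] grip 9.3 F [ 0.9 -0.6 -1.6]
```

```bash
python3 -m handwheel '[{"offset":[-0.02,0.3,0],"turn":[0,0,0]},{"offset":[-0.01,0.22,0.1],"turn":[0,0,0]},{"offset":[0,0,0.2],"turn":[0,0,0]},{"offset":[0,0,0.4],"turn":[0,0,0]},{"offset":[0,0,0.4],"turn":[0,0,0]},{"offset":[0,0,0.4],"turn":[0,0,0]},{"offset":[0,0,0.3],"turn":[0,0,0]},{"offset":[0,0,0],"turn":[0,0,0]},{"offset":[0,0,0],"turn":[0,0,0]}]'; python3 plan.py 522.3 367 105 -3.5
```

```text
time_s: 40.0
tool_pos: [522.8, 366.8, 151.3]
tool_rot: [[-0.998, 0.062, -0.001], [0.062, 0.998, -0.001], [0.001, -0.001, -1.0]]
force: [1.3, -0.2, -2.0]
grip_width: 8.8
t 40.0 pos [522.8 366.8 151.3] turn units [-0.01 -0.01 -0.01] offset now-frame [0.01 0.   0.93] target-frame [0.01 0.   0.93] grip 8.8 F [ 1.3 -0.2 -2. ]
```

```bash
python3 -m handwheel '[{"offset":[0,0,0.1],"turn":[0,0,0]},{"offset":[0,0,0.1],"turn":[0,0,0]},{"offset":[0,0,0.1],"turn":[0,0,0]},{"offset":[0,0,0.1],"turn":[0,0,0]},{"offset":[0,0,0],"turn":[0,0,0]}]'; python3 -m handwheel '[{"offset":[0,0,0.1],"turn":[0,0,0]},{"offset":[0,0,0],"turn":[0,0,0]}]';  python3 plan.py 522.3 367 105 -3.5
```

```text
time_s: 40.5
tool_pos: [522.6, 367.3, 130.8]
tool_rot: [[-0.998, 0.062, -0.001], [0.062, 0.998, -0.001], [0.001, -0.001, -1.0]]
force: [-1.5, 0.3, -2.6]
grip_width: 9.1
time_s: 40.7
tool_pos: [522.8, 367.5, 126.1]
tool_rot: [[-0.998, 0.062, -0.001], [0.062, 0.998, -0.0], [0.001, -0.0, -1.0]]
force: [0.4, -0.4, -3.5]
grip_width: 9.1
t 40.7 pos [522.8 367.5 126.1] turn units [-0.   -0.01 -0.01] offset now-frame [ 0.01 -0.01  0.42] target-frame [ 0.01 -0.01  0.42] grip 9.1 F [ 0.4 -0.4 -3.5]
```

```bash
python3 -m handwheel '[{"offset":[0,0,0.1],"turn":[0,0,0]},{"offset":[0,0,0.1],"turn":[0,0,0]},{"offset":[0,0,0.1],"turn":[0,0,0]},{"offset":[0,0,0.1],"turn":[0,0,0]},{"offset":[0,0,0.05],"turn":[0,0,0]},{"offset":[0,0,0.04],"turn":[0,0,0]},{"offset":[0,0,0],"turn":[0,0,0]}]'
python3 -m handwheel '[{"offset":[0,0,-0.05],"turn":[0,0,0]},{"offset":[0,0,0],"turn":[0,0,0]},{"offset":[0,0,0],"turn":[0,0,0]},{"offset":[0,0,0],"turn":[0,0,0]},{"offset":[0,0,0],"turn":[0,0,0]}]' 0.35; python3 -m handwheel '[{"offset":[0,0,-0.2],"turn":[0,0,0]},{"offset":[0,0,-0.4],"turn":[0,0,0]},{"offset":[0,0,-0.5],"turn":[0,0,0]},{"offset":[0,0,-0.5],"turn":[0,0,0]},{"offset":[0,0,-0.5],"turn":[0,0,0]},{"offset":[0,0,-0.4],"turn":[0,0,0]},{"offset":[0,0,-0.2],"turn":[0,0,0]}]'; python3 plan.py 510 60 240 -3.5
```

```text
time_s: 41.4
tool_pos: [522.8, 367.7, 105.2]
tool_rot: [[-0.998, 0.061, 0.001], [0.061, 0.998, 0.001], [-0.001, 0.001, -1.0]]
force: [-6.5, -2.9, 14.5]
grip_width: 9.4
time_s: 41.9
tool_pos: [523.0, 367.5, 104.4]
tool_rot: [[-0.998, 0.062, -0.001], [0.062, 0.998, -0.0], [0.0, -0.0, -1.0]]
force: [-0.0, 0.1, -0.7]
grip_width: 29.6
time_s: 42.6
tool_pos: [523.9, 368.0, 242.8]
tool_rot: [[-0.998, 0.062, 0.003], [0.062, 0.998, 0.002], [-0.003, 0.002, -1.0]]
force: [-1.0, -0.7, -0.9]
grip_width: 29.9
t 42.6 pos [523.9 368.  242.8] turn units [ 0.02  0.04 -0.01] offset now-frame [-0.1  -6.17  0.04] target-frame [-0.1  -6.17  0.06] grip 29.9 F [-1.  -0.7 -0.9]
```

```bash
python3 -m handwheel '[{"offset":[0,-0.25,0],"turn":[0,0,0]},{"offset":[0,-0.5,0],"turn":[0,0,0]},{"offset":[0,-0.5,0],"turn":[0,0,0]},{"offset":[0,-0.5,0],"turn":[0,0,0]},{"offset":[0,-0.5,0],"turn":[0,0,0]},{"offset":[0,-0.5,0],"turn":[0,0,0]},{"offset":[0,-0.5,0],"turn":[0,0,0]},{"offset":[0,-0.5,0],"turn":[0,0,0]},{"offset":[0,-0.5,0],"turn":[0,0,0]},{"offset":[0,-0.5,0],"turn":[0,0,0]},{"offset":[0,-0.5,0],"turn":[0,0,0]},{"offset":[0,-0.5,0],"turn":[0,0,0]}]'; python3 -m handwheel '[{"offset":[0,-0.5,0],"turn":[0,0,0]},{"offset":[0,-0.5,0],"turn":[0,0,0]},{"offset":[0,-0.5,0],"turn":[0,0,0]},{"offset":[0,-0.5,0],"turn":[0,0,0]},{"offset":[0,-0.5,0],"turn":[0,0,0]},{"offset":[0,0,0],"turn":[0,0,0]}]'
python3 - <<'E'
from seg import *
im=manip.capture("top")[:,:,::-1]; cv2.imwrite("pics/t12f.png",im); cv2.imwrite("pics/t12.png",cv2.resize(im[190:250,190:290],None,fx=7,fy=7,interpolation=2))
im=manip.capture("side")[:,:,::-1]; cv2.imwrite("pics/s12f.png",im); cv2.imwrite("pics/s12.png",cv2.resize(im[120:220,210:300],None,fx=6,fy=6,interpolation=2))
E
```

```text
time_s: 43.8
tool_pos: [504.0, 79.0, 238.4]
tool_rot: [[-0.998, 0.062, -0.002], [0.062, 0.998, -0.0], [0.002, -0.0, -1.0]]
force: [0.2, 1.1, -0.1]
grip_width: 29.7
time_s: 44.4
tool_pos: [496.4, -46.8, 238.4]
tool_rot: [[-0.998, 0.066, -0.002], [0.066, 0.998, -0.0], [0.002, -0.0, -1.0]]
force: [-0.9, 0.6, -0.6]
grip_width: 29.8
```

View pics/t12.png

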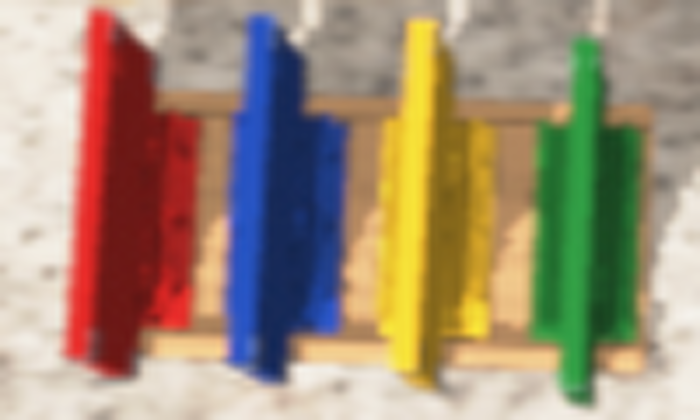

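View pics/s12.png

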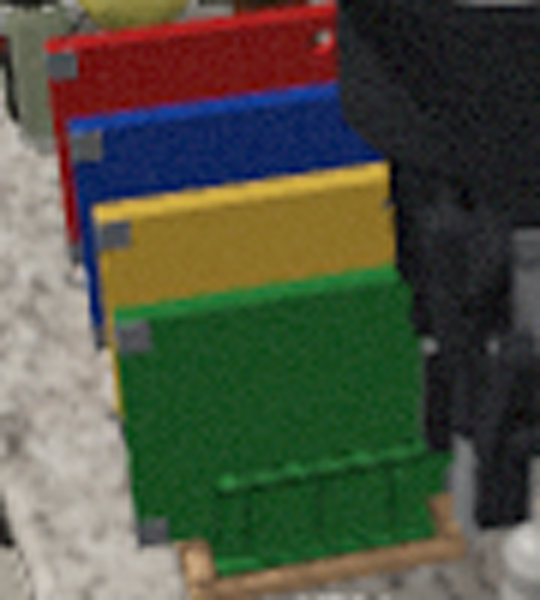

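```bash
python3 -m handwheel '[{"offset":[0,0,0],"turn":[0,0,0]}]'; python3 plan.py 509 175.5 240 -3.5
```

```text
time_s: 44.6
tool_pos: [497.1, -43.7, 239.2]
tool_rot: [[-0.998, 0.061, -0.001], [0.061, 0.998, 0.001], [0.001, 0.001, -1.0]]
force: [0.3, 0.4, -0.6]
grip_width: 29.9
t 44.6 pos [497.1 -43.7 239.2] turn units [ 0.01 -0.01 -0.  ] offset now-frame [ 0.03  4.39 -0.01] target-frame [ 0.03  4.39 -0.02] grip 29.9 F [ 0.3  0.4 -0.6]
```

```bash
python3 -m handwheel '[{"offset":[0.03,0.3,0],"turn":[0,0,0]},{"offset":[0,0.5,0],"turn":[0,0,0]},{"offset":[0,0.5,0],"turn":[0,0,0]},{"offset":[0,0.5,0],"turn":[0,0,0]},{"offset":[0,0.5,0],"turn":[0,0,0]},{"offset":[0,0.5,0],"turn":[0,0,0]},{"offset":[0,0.5,0],"turn":[0,0,0]},{"offset":[0,0.5,0],"turn":[0,0,0]},{"offset":[0,0.4,0],"turn":[0,0,0]},{"offset":[0,0.2,0],"turn":[0,0,0]},{"offset":[0,0,0],"turn":[0,0,0]},{"offset":[0,0,0],"turn":[0,0,0]}]' 0.4; python3 plan.py 509 175.5 105 -3.5
```

```text
time_s: 45.8
tool_pos: [509.3, 175.8, 239.7]
tool_rot: [[-0.998, 0.061, -0.0], [0.061, 0.998, -0.0], [0.0, -0.0, -1.0]]
force: [-0.3, -0.7, 0.0]
grip_width: 34.3
t 45.8 pos [509.3 175.8 239.7] turn units [-0.   -0.    0.01] offset now-frame [ 0.01 -0.01  2.69] target-frame [ 0.01 -0.01  2.69] grip 34.3 F [-0.3 -0.7  0. ]
```

```bash
python3 -m handwheel '[{"offset":[0,-0.02,0.3],"turn":[0,0,0]},{"offset":[0,0,0.4],"turn":[0,0,0]},{"offset":[0,0,0.4],"turn":[0,0,0]},{"offset":[0,0,0.4],"turn":[0,0,0]},{"offset":[0,0,0.4],"turn":[0,0,0]},{"offset":[0,0,0.4],"turn":[0,0,0]},{"offset":[0,0,0.25],"turn":[0,0,0]},{"offset":[0,0,0.1],"turn":[0,0,0]},{"offset":[0,0,0],"turn":[0,0,0]},{"offset":[0,0,0],"turn":[0,0,0]}]'
python3 -m handwheel '[{"offset":[0,0,0],"turn":[0,0,0]},{"offset":[0,0,0],"turn":[0,0,0]},{"offset":[0,0,0],"turn":[0,0,0]},{"offset":[0,0,0],"turn":[0,0,0]},{"offset":[0,0,0],"turn":[0,0,0]},{"offset":[0,0,0],"turn":[0,0,0]}]' 0 60; python3 plan.py 509 175.5 105 -3.5
```

```text
time_s: 46.8
tool_pos: [510.3, 174.5, 108.1]
tool_rot: [[-0.998, 0.062, 0.001], [0.062, 0.998, 0.0], [-0.001, 0.0, -1.0]]
force: [0.4, -0.3, -0.2]
grip_width: 34.3
time_s: 47.4
tool_pos: [510.4, 174.6, 108.3]
tool_rot: [[-0.998, 0.061, 0.002], [0.062, 0.998, 0.0], [-0.002, 0.0, -1.0]]
force: [-1.0, -1.5, 5.8]
grip_width: 9.3
t 47.4 pos [510.4 174.6 108.3] turn units [ 0.    0.02 -0.01] offset now-frame [0.03 0.02 0.07] target-frame [0.03 0.02 0.07] grip 9.3 F [-1.  -1.5  5.8]
```

Now lift ~5 mm, shift +4 mm in x, centre y slightly, set down again.

```bash
python3 -m handwheel '[{"offset":[0,0.01,-0.06],"turn":[0,0,0]},{"offset":[0,0.01,-0.06],"turn":[0,0,0]},{"offset":[-0.04,0,0],"turn":[0,0,0]},{"offset":[-0.04,0,0],"turn":[0,0,0]},{"offset":[0,0,0],"turn":[0,0,0]},{"offset":[0,0,0],"turn":[0,0,0]}]'; python3 plan.py 514.2 175.5 108.3 -3.5;python3 -m handwheel '[{"offset":[0,0,0.06],"turn":[0,0,0]},{"offset":[0,0,0.06],"turn":[0,0,0]},{"offset":[0,0,0.03],"turn":[0,0,0]},{"offset":[0,0,0],"turn":[0,0,0]}]';python3 plan.py 514.2 175.5 108.3 -3.5
```

```text
time_s: 48.0
tool_pos: [513.7, 175.3, 113.0]
tool_rot: [[-0.998, 0.062, -0.0], [0.062, 0.998, -0.0], [0.0, -0.0, -1.0]]
force: [0.8, -0.0, -1.9]
grip_width: 9.2
t 48.0 pos [513.7 175.3 113. ] turn units [-0.   -0.   -0.01] offset now-frame [-0.01  0.01  0.09] target-frame [-0.01  0.01  0.09] grip 9.2 F [ 0.8 -0.  -1.9]
time_s: 48.4
tool_pos: [513.8, 175.4, 108.2]
tool_rot: [[-0.998, 0.061, 0.002], [0.061, 0.998, 0.0], [-0.002, 0.0, -1.0]]
force: [-6.7, -1.0, 16.6]
grip_width: 9.6
t 48.4 pos [513.8 175.4 108.2] turn units [ 0.    0.02 -0.  ] offset now-frame [-0.01  0.   -0.  ] target-frame [-0.01  0.   -0.  ] grip 9.6 F [-6.7 -1.  16.6]
```

```bash
python3 -m handwheel '[{"offset":[0,0,-0.04],"turn":[0,0,0]},{"offset":[0,0,0],"turn":[0,0,0]},{"offset":[0,0,0],"turn":[0,0,0]},{"offset":[0,0,0],"turn":[0,0,0]},{"offset":[0,0,0],"turn":[0,0,0]}]' 0.35; python3 -m handwheel '[{"offset":[0,0,-0.2],"turn":[0,0,0]},{"offset":[0,0,-0.4],"turn":[0,0,0]},{"offset":[0,0,-0.5],"turn":[0,0,0]},{"offset":[0,0,-0.5],"turn":[0,0,0]},{"offset":[0,0,-0.5],"turn":[0,0,0]},{"offset":[0,0,-0.4],"turn":[0,0,0]},{"offset":[0,-0.2,-0.2],"turn":[0,0,0]}]'; python3 -m handwheel '[{"offset":[0,-0.5,0],"turn":[0,0,0]},{"offset":[0,-0.5,0],"turn":[0,0,0]},{"offset":[0,-0.5,0],"turn":[0,0,0]},{"offset":[0,-0.5,0],"turn":[0,0,0]},{"offset":[0,-0.5,0],"turn":[0,0,0]},{"offset":[0,-0.5,0],"turn":[0,0,0]},{"offset":[0,-0.5,0],"turn":[0,0,0]},{"offset":[0,-0.5,0],"turn":[0,0,0]},{"offset":[0,-0.5,0],"turn":[0,0,0]},{"offset":[0,-0.5,0],"turn":[0,0,0]},{"offset":[0,-0.4,0],"turn":[0,0,0]},{"offset":[0,0,0],"turn":[0,0,0]}]'
python3 - <<'E'
from seg import *
im=manip.capture("top")[:,:,::-1]; cv2.imwrite("pics/t13f.png",im); cv2.imwrite("pics/t13.png",cv2.resize(im[190:250,190:290],None,fx=7,fy=7,interpolation=2))
im=manip.capture("side")[:,:,::-1]; cv2.imwrite("pics/s13f.png",im); cv2.imwrite("pics/s13.png",cv2.resize(im[90:220,200:320],None,fx=4.6,fy=4.6,interpolation=2))
E
```

```text
time_s: 48.9
tool_pos: [513.6, 175.3, 107.4]
tool_rot: [[-0.998, 0.062, -0.001], [0.062, 0.998, -0.0], [0.001, -0.0, -1.0]]
force: [-0.4, -0.3, -0.0]
grip_width: 29.6
time_s: 49.6
tool_pos: [514.0, 165.9, 245.5]
tool_rot: [[-0.998, 0.06, 0.004], [0.06, 0.998, 0.001], [-0.004, 0.001, -1.0]]
force: [0.0, -0.5, -0.4]
grip_width: 30.2
time_s: 50.8
tool_pos: [495.9, -106.7, 242.5]
tool_rot: [[-0.998, 0.065, -0.001], [0.065, 0.998, -0.0], [0.001, -0.0, -1.0]]
force: [0.4, -0.8, 0.1]
grip_width: 29.7
```

View pics/t13.png

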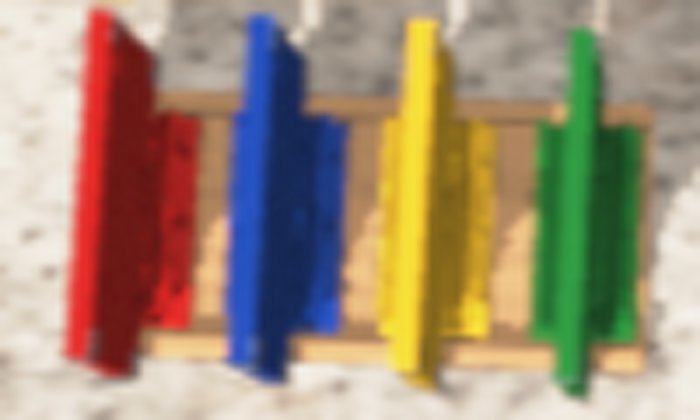

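View pics/s13.png

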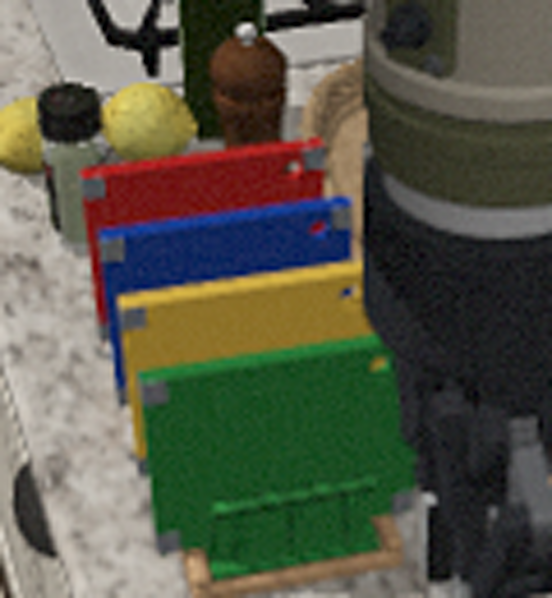

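```bash
python3 - <<'E'
import cv2,numpy as np
a=cv2.imread("pics/top0.png");b=cv2.imread("pics/t13f.png")
cv2.imwrite("pics/cmp.png",np.vstack([cv2.resize(i[160:260,120:440],None,fx=2.4,fy=2.4) for i in(a,b)]))
E
```

```text
(no output)
```

View pics/cmp.png

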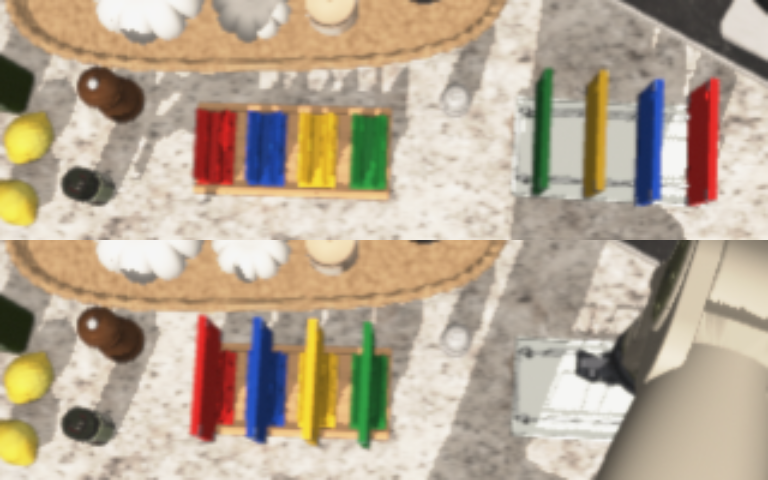

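Before/after: the salt shaker at (456,100) and pepper mill at (110,95) haven't moved, and all four boards stand in their own-colour slots. The gripper is clear, so I'll hand in.

```bash
python3 -c "
from station import manip
print(manip.get_state()['time_s']); print(manip.hand_in())"
```

```text
50.9
the job is handed in; nothing more can be done
None
```

All four boards are standing upright in the slots of their own colours, and I handed the job in at 50.9 s of the 99 s allowed. The salt shaker and pepper mill are where they started in the before/after top view, and the gripper was well clear.

- **Green:** I first set it down about 4 mm off centre along its slot, so I gripped it again, moved it 4 mm and put it back down.
- **Yellow:** it caught on the slot's lip at first (about 20 N at the wrist). I shifted it 3 mm and it then went in freely.
- **Centring:** in the last top view the ends of the four boards line up evenly, and I estimate each is within about 2 mm of its slot's centre. I did not re-measure green's position after its correction.
- **Depth – one check disagreed:** every board hit a firm stop about 3 mm higher than the slot size implied, and the cameras put the green and yellow tops 3–5 mm higher than expected. Yellow, blue and red all stopped at the same height, without sideways force on the way down, and green came back to its own stop when I re-seated it. I took that stop as the slot floor, but did not confirm it another way.

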